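Set the hob level and get the potatoes on

ROBOT

A 7-joint arm with a two-finger parallel gripper is mounted at the origin on the work surface. World frame = base frame: x ahead of the robot, y to its left, z up, the work surface at z = 0. Lengths are in m, angles in degrees, forces in N, time in s.
With the tool pointing down it reaches from about 0.425 to 0.95 m from the base axis. Payload 4.7 kg.
Tool frame: the origin (TCP) lies between the finger pads; the fingertips stand 25 mm ahead of it and the grasp point (between the pads) lies 6 mm ahead of it; z points along the fingers, y is the direction in which the jaws open and shut (so a half turn about z gives the same grasp; the last joint's range is limited). The gripper opens to 87 mm and grips with 3 to 60 N. Pads are 19 mm wide; open, the fingers measure 117 mm over their backs; the gripper's body (75 mm by 190 mm) begins 51 mm behind the grasp point.
Start: joints at [-76.255, 26.849, -2.785, 87.806, 1.381, 65.374, -4.715], TCP at [0.179, 0.651, 0.248] pointing down, gripper open.
Joint ranges: [-148.3, 148.3], [-19.14, 114.17], [-79.39, 73.82], [5.75, 140.21], [-59.74, 239.74], [12.07, 113.84], [-152.46, 152.46]. Speed limits (degrees/s): [147.25, 147.25, 180, 180, 180, 180, 180].

INTERFACE

Orientations are given as [roll, pitch, yaw] about the fixed x, y, z axes, in that order (R = Rz(yaw) Ry(pitch) Rx(roll)).
In Python, from workcell import ctrl gives the robot as it stands. The module is installed in compiled form; this text tells all that it offers.
- The arm moves only by the tool servo_tool, never from a script. Its argument "plan" is a list of rows, each a list of 5 numbers: the shift along the world's x, y, z in m, then the turn about the world's z in rad, then the opening, from 0 (shut) to 1 (fully open). A call has 1 to 5 rows; each row is the pose to reach, as a shift and turn from the pose commanded when the call began; what a row does not reach only later rows make up. A row lasts 1/10 s, in which the tool goes at most 50 mm and 8.59 degrees, less where a joint would pass 70% of its speed; a pose out of reach is approached as far as the arm can. A call with a gripper value outside its range is refused whole. The fingers move at their own pace and stop on an object; "newtons" is the grip in N (left out, the last holds). Time passes only in rows, so rows that repeat a pose let the fingers close. It gives the time, the measured TCP pose, the force and the opening at its end, in the units of the state.
- ctrl.get_obs(): the state, without advancing time (a new reading comes with each control period).
- ctrl.read_camera(name): name is "scene" or "top"; returns the picture (480x640x3 uint8, red, green, blue); there is no depth.
- ctrl.camera_params(name): a dict with "fovy" (degrees; the focal length in pixels is half the picture's height over the tangent of half this angle, whatever the lens; pixels are square), "cx", "cy" (the principal point, pixels), "rvec" (rotation vector, rad) and "tvec" (3), from world to camera coordinates, as OpenCV has them. Camera axes: x right, y down, z forward; pixel columns grow to the right and rows downward; lengths in m; the calibration is good to about 2 mm. A picture is of the moment at which its call begins. camera_params takes no time and is no camera call.
- ctrl.job_done(): hands the job in, once; it reports no verdict.
The state is a dict: "t": time; "joint_pos": joint angles; "qd": joint speeds; "joint_torque": joint torques, N m; "tool_pos": TCP position; "tool_rot": TCP orientation; "contact_force": force on the tool from outside, world axes, zero at the start; "wrist_torque": the same for the moment, N m; "grip_width": finger opening in m.
Only numpy, scipy, OpenCV 4.12 (cv2) and the standard library are available. Lean on these libraries where they do the work, as an engineer would, in place of code of your own. Each camera call takes 0.05 s, during which the arm holds its last target.

TASK

Get the potatoes on to cook. First level the hob with the T-handled screw at the middle of its front; then slide the kettle off the big middle ring onto the empty ring on its right (as the robot sees it) and slide the saucepan across onto the big ring, each centred on its ring and neither of them ever lifted off the glass. Then take off the lid, put all the potato halves from the chopping board into the pan, and put the lid properly back on; leave the groceries standing around alone.

Things in the scene. Friction and masses are not known exactly. Their poses are not given: they have to be found in the camera images.
- stand: The counter-top hob: a steel box 300 mm deep, 600 mm wide, with a black glass top 73 mm above the bench when level, on two fixed rear feet and one screw foot at the middle of the front. Origin on the bench under the box's centre; does not tilt or move; x points away from the robot, y left along the hob.
- hob (a joint): Tilt of the hob about its rear feet, rad: 0 level, negative when the front edge (nearest the robot) is low; it starts 0.026 to 0.044 low. Each radian that the T-handle turns clockwise (from above) adds 0.010 rad, also past level; the screw holds where it is left. A tube level in the glass beside the screw shows it: the pale bubble is midway between two black lines when level. Average readings.
- knob_grip (a point): Grip point of the levelling screw's black T-handle, 40 mm in front of the middle of the hob's front edge. Its bar is 56 mm long, 13 mm wide, 20 mm tall, 87 to 107 mm above the bench. The point lies on the upright screw axis, 99 mm above the bench, and keeps its height; its x axis runs along the bar and turns with it. Turning takes about 0.2 N m.
- ring_big (a point): Centre, on the glass, of the big middle cooking ring: three thin grey circles, the outermost 176 mm in diameter. z is square to the glass, x points away from the robot, y left along the hob. It lies 35 mm beyond the middle of the hob's depth; the hob tilts about a line 85 mm beyond it and 43 mm lower.
- ring_left (a point): Centre, on the glass, of the left (+y) small ring, one grey circle 160 mm in diameter, 195 mm from the big ring's centre. The saucepan stands about here at first.
- ring_right (a point): Centre, on the glass, of the right (-y) small ring, one grey circle 160 mm in diameter, 195 mm from the big ring's centre. Empty at first; the kettle is to go here.
- pan: Steel saucepan, origin at the centre of its underside, z up: 160 mm outside diameter, 85 mm tall, inner radius 74 mm, floor 5 mm thick. A straight black handle runs along its own -x, 77 to 199 mm from the centre, 20 mm wide, 14 mm tall, middle 68 mm above the underside, pointing roughly at the robot. 0.6 to 0.85 kg; slides with about 2 N. Starts with its lid on.
- lid: Steel saucepan lid, 166 mm in diameter, origin at the centre of its edge's underside, which rests on the rim, 85 mm above the pan's underside. A tapered collar 7 mm deep, 64 to 70 mm in radius, fits inside the rim, so it lies 7 mm up on a flat surface. On top a round black knob 32 mm in diameter, 20 to 38 mm above the origin. 0.2 kg.
- kettle: Steel kettle, origin at the centre of its underside, z up: 152 mm in diameter, body 100 mm tall, short spout to its +x reaching 114 mm. Over it a fixed arched handle: the black grip is a level bar 18 mm thick and 88 mm long, along its own y, its axis 150 mm above the underside, over the centre. 0.7 to 0.95 kg; slides with about 2 N. Starts about on the big ring.
- board: Wooden chopping board lying fixed on the bench to the right of the hob, 280 x 190 x 18 mm, origin at the centre of its underside.
- potato1: Peeled potato half: an oval dome, flat face down, 58 mm long (its x), 42 mm wide (its y), 25 mm tall, sides upright for the lowest 10 mm, origin at the centre of its flat face. 45 g. Two to five of potato1 to potato5 lie on the board; the others are absent.
- potato2: Peeled potato half, like potato1; may be absent.
- potato3: Peeled potato half, like potato1; may be absent.
- potato4: Peeled potato half, like potato1; may be absent.
- potato5: Peeled potato half, like potato1; may be absent.
- oil: Bystander: bottle of yellow oil with a paper label, 72 mm in diameter, 235 mm tall, to the right of the board. Origin at the centre of its underside.
- pickles: Bystander: jar of pickles with a dark green cap, 96 mm in diameter, 150 mm tall, beyond the far end of the board. Origin at the centre of its underside.
- tin: Bystander: tin with a paper label, 74 mm in diameter, 100 mm tall, to the left of the hob. Origin at the centre of its underside.
There are look-alikes about, which are no part of the job. What is shaped like the kettle but turquoise is not meant.

How it is judged:
By the outcome, as a careful person would: the job done as asked, in the order asked, and still so for the second after the job is handed in, with the robot touching nothing.
Of potato1, potato2, potato3, potato4, potato5 only 2 to 5 are there at a start; the rules pass over those that are not, and their reading is None.
At some moment in a run one of potato1, potato2, potato3, potato4, potato5 may be knocked a few centimetres aside while the robot is not near it.
Once in a run the grip may slacken for a moment while it holds something.
It also fails if it takes over 210 s, if anything falls off the work surface, if the arm or the gripper's body presses on something with over 40 N, if the wrist force passes 120 N, or if a joint passes its speed limit or range.

## Working session

There is one attempt and no reset: what is moved stays moved. The work goes in short steps, Python scripts to look and compute and a tool call to move; the robot and the scene stay as the last step left them, time stands still between calls to the robot, and variables do not carry over. Pictures are saved under pics/ and viewed, and the job is handed in when it is done.

Besides the shell and the picture viewer there is one more tool, called after ">>>" by a JSON object that holds its "fn" and its "kwargs", one argument or row to a line. servo_tool: Moves the arm, as the interface text tells. Its arguments: {"type":"object","properties":{"plan":{"type":"array"},"newtons":{"type":"number"}},"required":["plan"]}

```bash
mkdir -p pics; cat > h.py <<'E'
import numpy as np, cv2
from workcell import ctrl
def cam(n):
    p=ctrl.camera_params(n); f=240/np.tan(np.radians(p['fovy'])/2)
    K=np.array([[f,0,p['cx']],[0,f,p['cy']],[0,0,1.]]); R=cv2.Rodrigues(np.array(p['rvec'],float))[0]; t=np.array(p['tvec'],float).reshape(3)
    return K,R,t
def px2w(n,u,v,z):
    K,R,t=cam(n); d=R.T@np.linalg.inv(K)@np.array([u,v,1.]); c=-R.T@t
    return c+d*(z-c[2])/d[2]
def w2px(n,P):
    K,R,t=cam(n); P=np.atleast_2d(P); q=(K@(R@P.T+t[:,None])).T; return q[:,:2]/q[:,2:]
def snap(n,fn,crop=None,s=1):
    im=ctrl.read_camera(n); cv2.imwrite('pics/raw_'+fn+'.png',im[:,:,::-1])
    o=im
    if crop: x0,y0,x1,y1=crop; o=cv2.resize(im[y0:y1,x0:x1],None,fx=s,fy=s,interpolation=cv2.INTER_CUBIC)
    cv2.imwrite('pics/'+fn+'.png',o[:,:,::-1]); return im
def st():
    o=ctrl.get_obs(); print({k:np.round(o[k],4).tolist() for k in ['t','tool_pos','tool_rot','contact_force','wrist_torque','grip_width','joint_pos']})
E
python3 - <<'E'
from h import *
snap('scene','s0');snap('top','t0');st()
for n in('scene','top'):
    p=ctrl.camera_params(n);K,R,t=cam(n);print(n,p,-R.T@t)
E
```

```text
{'t': 0.1, 'tool_pos': [0.1791, 0.6503, 0.2466], 'tool_rot': [-179.9006, 0.004, 164.5985], 'contact_force': [0.8791, 0.571, -0.4212], 'wrist_torque': [0.0212, -0.0329, 0.024], 'grip_width': 0.0868, 'joint_pos': [-76.2544, 26.8919, -2.7836, 87.8674, 1.3811, 65.3737, -4.7167]}
scene {'fovy': 52.11835336025994, 'cx': 321.28520775939575, 'cy': 234.8916527908176, 'rvec': array([ 2.05644054,  1.33274716, -0.51468711]), 'tvec': array([-0.22750614, -0.2624833 ,  1.94215923])} [ 1.47535028 -0.43585692  1.23531749]
top {'fovy': 49.52621205252031, 'cx': 321.0683029151603, 'cy': 236.38097444658206, 'rvec': array([ 2.16062958, -2.15112427,  0.10820976]), 'tvec': array([0.00855513, 0.53435079, 1.35854703])} [ 0.3758438  -0.00895244  1.41064357]
```

View pics/s0.png

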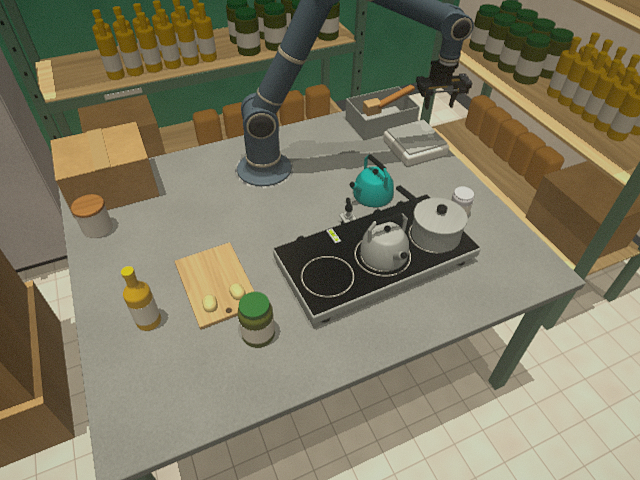

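View pics/t0.png

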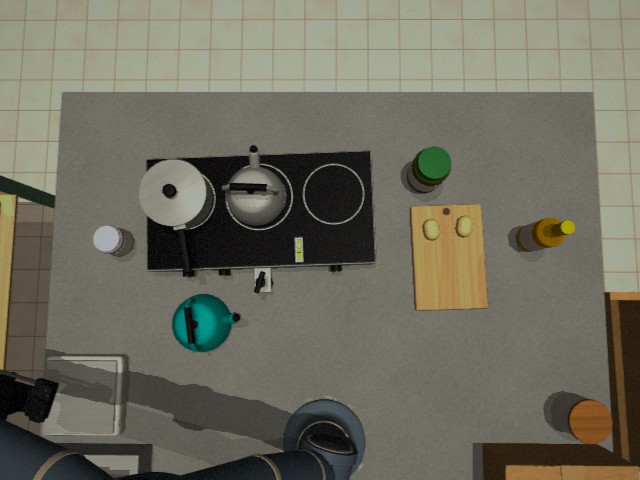

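```bash
python3 - <<'E'
from h import *
a=cv2.imread('pics/raw_t0.png')
cv2.imwrite('pics/c1.png',cv2.resize(a[140:300,130:390],None,fx=3,fy=3,interpolation=cv2.INTER_CUBIC))
b=cv2.resize(a[235:300,235:315],None,fx=7,fy=7,interpolation=cv2.INTER_CUBIC)
c=cv2.resize(a[200:255,405:490],None,fx=7,fy=7,interpolation=cv2.INTER_CUBIC)
cv2.imwrite('pics/c2.png',b);cv2.imwrite('pics/c3.png',c)
s=cv2.imread('pics/raw_s0.png')
cv2.imwrite('pics/c4.png',cv2.resize(s[185:270,310:390],None,fx=7,fy=7,interpolation=cv2.INTER_CUBIC))
for u,v in[(147,160),(370,152),(375,262),(148,270)]: print(px2w('top',u,v,0.072))
print(px2w('top',261,281,.1))
E
```

```text
[0.7314033  0.47217603 0.072     ]
[ 0.75389224 -0.11750289  0.072     ]
[ 0.46374146 -0.1287437   0.072     ]
[0.44054243 0.45690636 0.072     ]
[0.41283889 0.1604194  0.1       ]
```

View pics/c1.png

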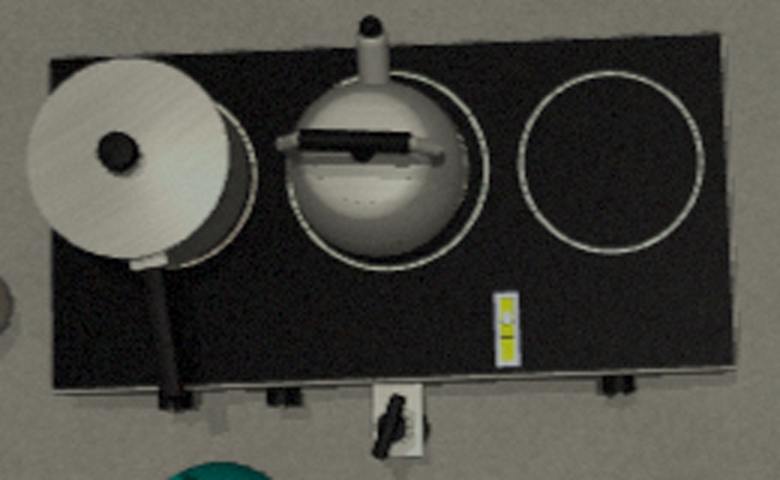

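View pics/c2.png

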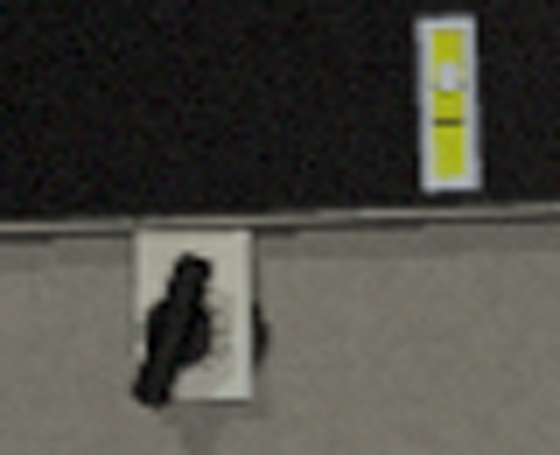

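View pics/c3.png

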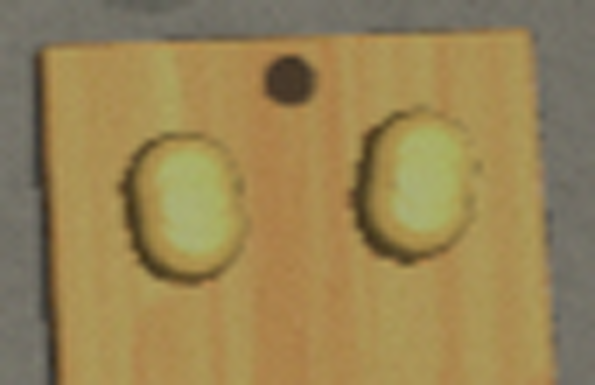

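View pics/c4.png

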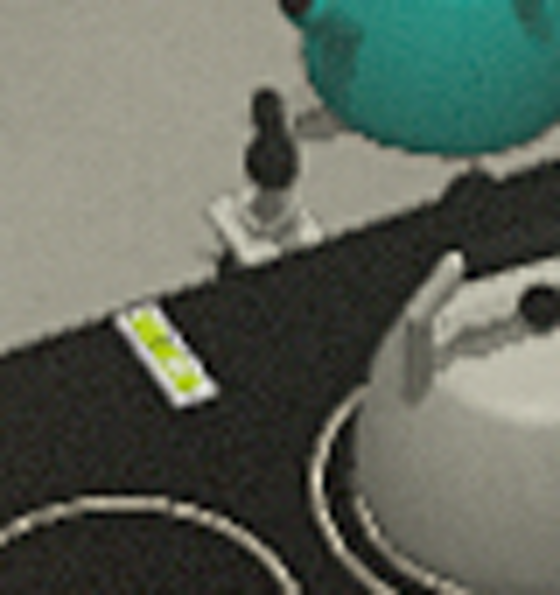

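```bash
cat >> h.py <<'E'
from scipy.optimize import least_squares
def hobT(p,tilt):
    x,y,yaw=p
    def f(q): # q in stand frame, level
        q=np.array(q,float); c,s=np.cos(tilt),np.sin(tilt)
        dx=q[0]-0.12; dz=q[2]-0.03
        # tilt negative: front low -> point at dx<0 goes down
        X=0.12+c*dx-s*dz; Z=0.03+s*-1*(-dx)*1 + c*dz if False else 0.03+ (-s)*(-1)*0 + c*dz
        # rotate so that dx<0 with tilt<0 gives lower z:  dz' = dz + |dx|*tilt = dz - dx*tilt
        X=0.12+c*dx+s*dz; Z=0.03-s*dx+c*dz
        cy,sy=np.cos(yaw),np.sin(yaw)
        return np.array([x+cy*X-sy*q[1],y+sy*X+cy*q[1],Z])
    return f
E
python3 - <<'E'
from h import *
pts=[((-.15,.3,.073),(148,269.3)),((-.15,-.3,.073),(375,262)),((.15,.3,.073),(147,160)),((.15,-.3,.073),(370,151.5)),((.035,-.195,.073),(334,194)),((.035,0,.073),(259.5,196.8))]
r=lambda p:np.concatenate([(w2px('top',hobT(p,-.035)(a))[0]-b) for a,b in pts])
s=least_squares(r,[.597,.17,.038]);print(s.x,r(s.x).round(1).reshape(-1,2))
f=hobT(s.x,0);print('knob',f((-.19,0,.099)),'big',f((.035,0,.073)),'R',f((.035,-.195,.073)),'L',f((.035,.195,.073)))
print('knobpx',w2px('top',f((-.19,0,.099))),w2px('scene',f((-.19,0,.099))))
f=hobT(s.x,-.035)
print([w2px('scene',f(q))[0].round(1) for q in [(-.15,.3,.073),(-.15,-.3,.073),(.15,-.3,.073),(.15,.3,.073),(.035,-.195,.073)]])
for n,(u,v),z in [('jar',(433,161),.15),('turq handle',(192,325),.15),('pot1',(431.5,229.5),.038),('pot2',(464,226.5),.038),('oil',(567,227),.235),('tin',(106,239),.1),('lidknob',(169.3,190.5),.19),('kettle handle',(248,187),.228)]: print(n,px2w('top',u,v,z))
for u,v in [(411,206),(480,205),(487,307),(415,310)]: print('board',px2w('top',u,v,.018))
E
```

```text
[0.60004956 0.17109933 0.03891841] [[-2.   2.2]
 [ 2.   1.5]
 [-1.9 -2.2]
 [ 2.1 -2. ]
 [-0.2  0.2]
 [-0.   0. ]]
knob [0.41019343 0.1637067  0.099     ] big [0.63502305 0.17246113 0.073     ] R [ 0.64261023 -0.02239121  0.073     ] L [0.62743588 0.36731347 0.073     ]
knobpx [[259.72777527 282.05983856]] [[348.48584939 203.86594284]]
[array([426.5, 192.8]), array([271.6, 247.4]), array([312.5, 316.3]), array([481.3, 246.7]), array([327.1, 275.5])]
jar [ 0.70923894 -0.2666548   0.15      ]
turq handle [0.30536213 0.31792885 0.15      ]
pot1 [ 0.55289138 -0.28199738  0.038     ]
pot2 [ 0.56120565 -0.36807797  0.038     ]
oil [ 0.53423844 -0.54888456  0.235     ]
tin [0.51764354 0.55814681 0.1       ]
lidknob [0.62533611 0.37282147 0.19      ]
kettle handle [0.62625237 0.17805904 0.228     ]
board [ 0.61939744 -0.23187226  0.018     ]
board [ 0.62265485 -0.41790477  0.018     ]
board [ 0.34956955 -0.42825637  0.018     ]
board [ 0.34066426 -0.23838979  0.018     ]
```

>>> {"fn": "servo_tool", "kwargs": {
  "plan": [
    [0.019,-0.04,0.005,0,1],
    [0.038,-0.08,0.01,0,1],
    [0.057,-0.12,0.015,0,1],
    [0.076,-0.16,0.02,0,1],
    [0.095,-0.2,0.02,0,1]
  ]
}}

```text
t: 0.6
tool_pos: [0.2749, 0.4492, 0.2679]
tool_rot: [180.0, 0.0, 164.6]
contact_force: [0.7, 0.1, 1.3]
grip_width: 0.087
```

>>> {"fn": "servo_tool", "kwargs": {
  "plan": [
    [0.019,-0.04,0,0,1],
    [0.038,-0.08,0,0,1],
    [0.057,-0.12,0,0,1],
    [0.076,-0.16,0,0,1],
    [0.095,-0.2,0,0,1]
  ]
}}

```text
t: 1.1
tool_pos: [0.3695, 0.2489, 0.2674]
tool_rot: [180.0, -0.0, 164.6]
contact_force: [1.1, 1.0, -0.1]
grip_width: 0.087
```

>>> {"fn": "servo_tool", "kwargs": {
  "plan": [
    [0.02,-0.043,0,0,1],
    [0.04,-0.086,0,0,1],
    [0.04,-0.086,0,0,1]
  ]
}}

```text
t: 1.4
tool_pos: [0.4112, 0.1585, 0.2676]
tool_rot: [-179.9, 0.1, 163.9]
contact_force: [-0.2, -0.1, 0.9]
grip_width: 0.0871
```

```bash
python3 - <<'E'
from h import *
snap('top','t1',(180,190,340,310),5);snap('scene','s1',(290,100,480,240),4);st()
E
```

```text
{'t': 1.5, 'tool_pos': [0.4092, 0.164, 0.2674], 'tool_rot': [179.9913, -0.0355, 164.4393], 'contact_force': [0.475, 0.2649, -1.1466], 'wrist_torque': [0.0362, -0.0075, 0.0374], 'grip_width': 0.0875, 'joint_pos': [-40.7857, 3.1111, 14.1558, 117.0866, -0.9139, 59.9201, 48.2477]}
```

View pics/t1.png

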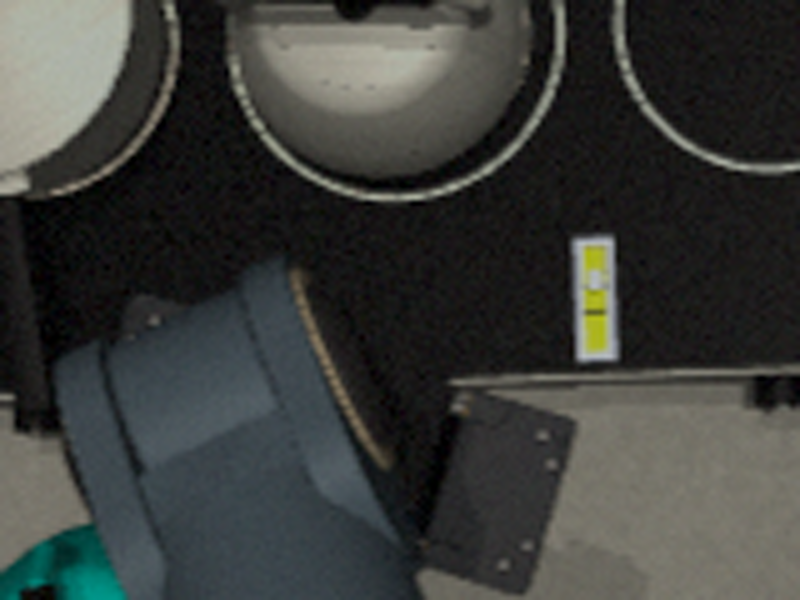

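View pics/s1.png

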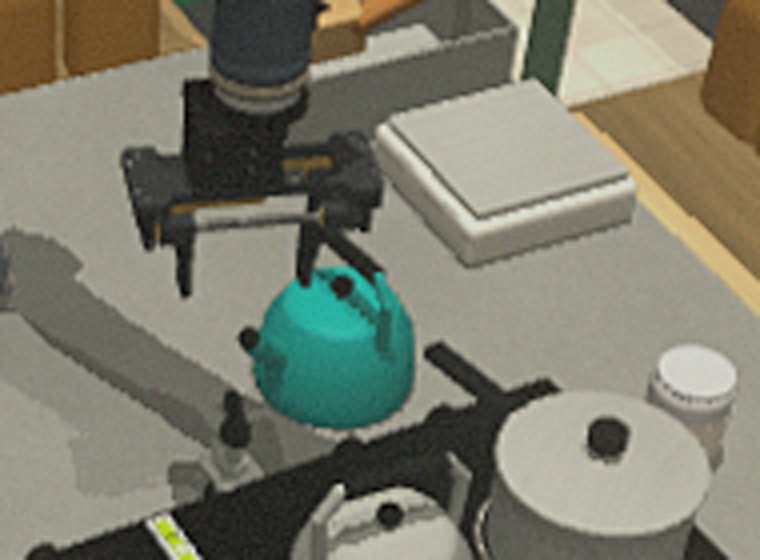

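>>> {"fn": "servo_tool", "kwargs": {
  "plan": [
    [0.001,0,-0.045,-0.02,0.5],
    [0.001,0,-0.09,-0.04,0.5],
    [0.001,0,-0.13,-0.04,0.5],
    [0.001,0,-0.162,-0.04,0.5],
    [0.001,0,-0.162,-0.04,0.5]
  ],
  "newtons": 30
}}

```text
t: 2.0
tool_pos: [0.4066, 0.1651, 0.1021]
tool_rot: [-179.6, -0.4, 162.5]
contact_force: [-0.3, -0.8, 0.4]
grip_width: 0.0548
```

>>> {"fn": "servo_tool", "kwargs": {
  "plan": [
    [0,0,0,0,0],
    [0,0,0,0,0],
    [0,0,0,0,0],
    [0,0,0,0,0]
  ],
  "newtons": 30
}}

```text
t: 2.4
tool_pos: [0.4106, 0.1636, 0.1069]
tool_rot: [-180.0, 0.1, 162.3]
contact_force: [-1.2, -3.0, 7.1]
grip_width: 0.0246
```

```bash
python3 - <<'E'
from h import *
st()
snap('scene','s2',(290,120,450,240),5)
ims=[ctrl.read_camera('top') for _ in range(4)]
a=np.mean(ims,0).astype(np.uint8)[:,:,::-1]; cv2.imwrite('pics/lvl0.png',cv2.resize(a[230:270,285:312],None,fx=14,fy=14,interpolation=cv2.INTER_CUBIC))
E
```

```text
{'t': 2.4, 'tool_pos': [0.4106, 0.1636, 0.1069], 'tool_rot': [-179.9697, 0.0575, 162.3048], 'contact_force': [-1.1803, -2.9854, 7.1072], 'wrist_torque': [-0.8845, 0.3516, 0.0771], 'grip_width': 0.0246, 'joint_pos': [-38.6396, 16.6951, 13.4044, 126.918, -6.2565, 36.9607, 51.5287]}
```

View pics/s2.png

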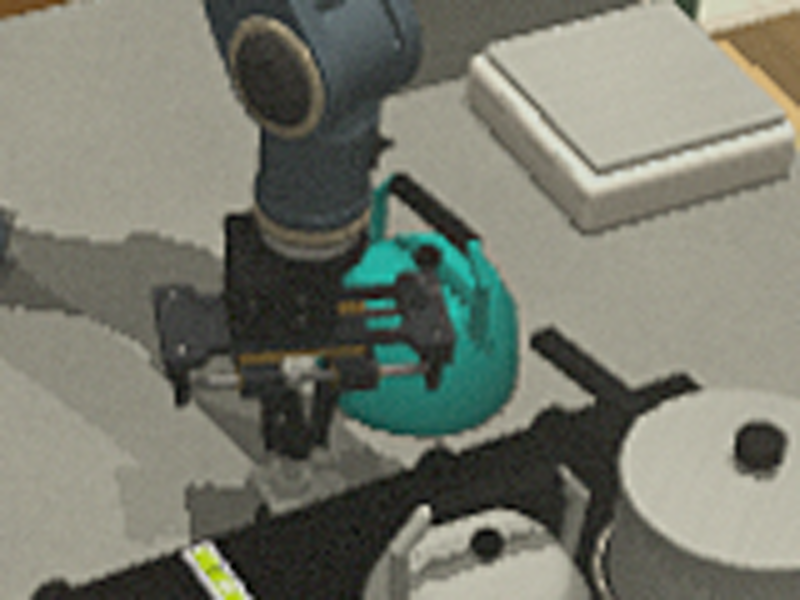

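View pics/lvl0.png

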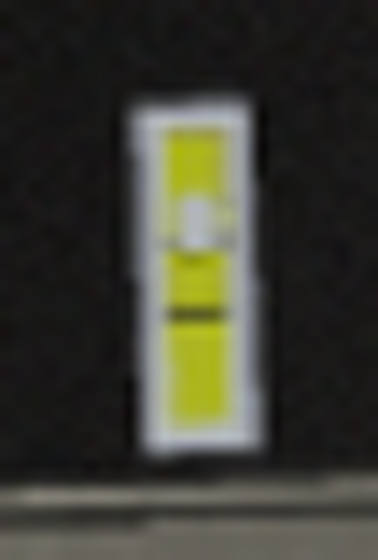

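>>> {"fn": "servo_tool", "kwargs": {
  "plan": [
    [0,0,0,0,0],
    [0,0,0,0,0],
    [0,0,0,0,0]
  ],
  "newtons": 30
}}

```text
t: 2.95
tool_pos: [0.4106, 0.1636, 0.1069]
tool_rot: [-180.0, 0.0, 162.3]
contact_force: [-1.6, -3.8, 7.3]
grip_width: 0.0247
```

>>> {"fn": "servo_tool", "kwargs": {
  "plan": [
    [0,0,0,0,0.5],
    [0,0,0.004,0,0.5],
    [0,0,0.008,0,0.5],
    [0,0,0.008,0,0.4]
  ],
  "newtons": 30
}}

```text
t: 3.35
tool_pos: [0.4108, 0.1653, 0.1145]
tool_rot: [179.9, 0.1, 162.3]
contact_force: [-0.8, 0.8, -0.3]
grip_width: 0.0389
```

>>> {"fn": "servo_tool", "kwargs": {
  "plan": [
    [0,0,0,0,0],
    [0,0,0,0,0],
    [0,0,0,0,0],
    [0,0,0,0,0],
    [0,0,0,0,0]
  ],
  "newtons": 30
}}

```text
t: 3.85
tool_pos: [0.4099, 0.164, 0.1134]
tool_rot: [-179.9, -0.0, 162.3]
contact_force: [-0.4, -4.5, 4.1]
grip_width: 0.0228
```

```bash
python3 - <<'E'
from h import *
st()
E
```

```text
{'t': 3.85, 'tool_pos': [0.4099, 0.164, 0.1134], 'tool_rot': [-179.9215, -0.0432, 162.2876], 'contact_force': [-0.3703, -4.5386, 4.0852], 'wrist_torque': [-0.9841, 0.266, 0.0074], 'grip_width': 0.0228, 'joint_pos': [-38.8617, 16.0109, 13.5452, 126.6349, -5.9768, 38.0146, 51.1847]}
```

>>> {"fn": "servo_tool", "kwargs": {
  "plan": [
    [0,0,0,0,0.5],
    [0,0,0.004,0,0.5],
    [0,0,0.008,0,0.5],
    [0,0,0.008,0,0.4]
  ],
  "newtons": 30
}}

```text
t: 4.25
tool_pos: [0.4109, 0.1658, 0.1223]
tool_rot: [179.9, 0.1, 162.3]
contact_force: [-0.5, -0.8, 0.1]
grip_width: 0.0386
```

>>> {"fn": "servo_tool", "kwargs": {
  "plan": [
    [0,0,0,0,0],
    [0,0,0,0,0],
    [0,0,0,0,0],
    [0,0,0,0,0],
    [0,0,0,0,0]
  ],
  "newtons": 30
}}

```text
t: 4.75
tool_pos: [0.4099, 0.1639, 0.1214]
tool_rot: [-179.9, -0.0, 162.3]
contact_force: [-0.7, -3.6, 2.6]
grip_width: 0.0128
```

```bash
python3 - <<'E'
from h import *
st()
snap('scene','s3',(320,160,400,220),10)
E
```

```text
{'t': 4.75, 'tool_pos': [0.4099, 0.1639, 0.1214], 'tool_rot': [-179.9113, -0.0396, 162.293], 'contact_force': [-0.712, -3.6016, 2.5726], 'wrist_torque': [-0.7614, 0.1954, 0.0502], 'grip_width': 0.0128, 'joint_pos': [-39.0762, 15.1845, 13.739, 126.2749, -5.5921, 39.1796, 50.8393]}
```

View pics/s3.png

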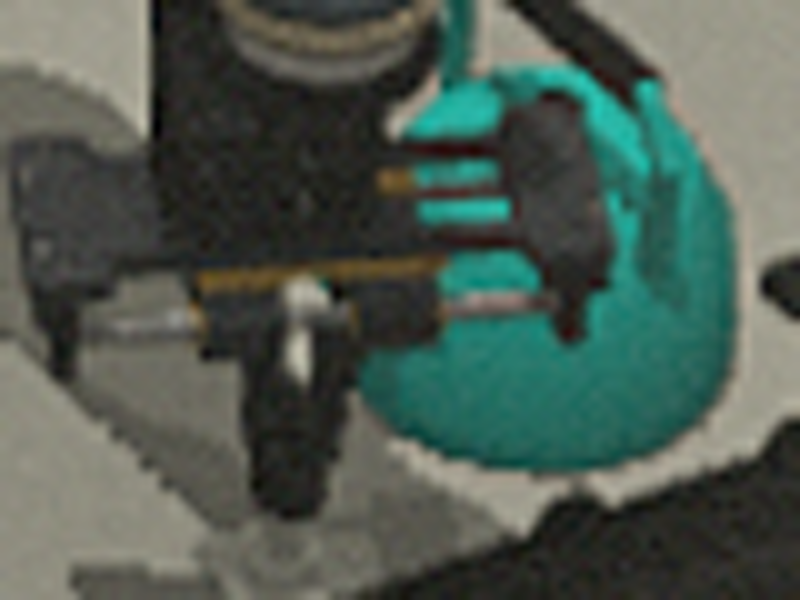

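>>> {"fn": "servo_tool", "kwargs": {
  "plan": [
    [0,0,0,-0.14,0],
    [0,0,0,-0.28,0],
    [0,0,0,-0.42,0],
    [0,0,0,-0.56,0],
    [0,0,0,-0.7,0]
  ],
  "newtons": 40
}}

```text
t: 5.3
tool_pos: [0.4103, 0.1645, 0.1215]
tool_rot: [180.0, 0.0, 121.9]
contact_force: [-0.5, -2.4, 0.6]
grip_width: 0.0121
```

>>> {"fn": "servo_tool", "kwargs": {
  "plan": [
    [0,0,0,-0.14,0],
    [0,0,0,-0.28,0],
    [0,0,0,-0.42,0],
    [0,0,0,-0.56,0],
    [0,0,0,-0.7,0]
  ]
}}

```text
t: 5.8
tool_pos: [0.4111, 0.1646, 0.1215]
tool_rot: [179.9, -0.0, 81.8]
contact_force: [2.7, -1.9, -2.9]
grip_width: 0.0124
```

```bash
cat >> h.py <<'E'
def lvl(fn,n=4,crop=(285,225,312,272)):
    a=np.mean([ctrl.read_camera('top').astype(float) for _ in range(n)],0); np.save('pics/'+fn+'.npy',a)
    x0,y0,x1,y1=crop
    cv2.imwrite('pics/'+fn+'.png',cv2.resize(a.astype(np.uint8)[y0:y1,x0:x1,::-1],None,fx=12,fy=12,interpolation=cv2.INTER_CUBIC)); return a
E
python3 - <<'E'
from h import *
lvl('lvl1');st()
E
```

```text
{'t': 6.0, 'tool_pos': [0.411, 0.1646, 0.1215], 'tool_rot': [179.8817, -0.0047, 82.2226], 'contact_force': [3.1198, -2.549, -5.1766], 'wrist_torque': [-0.5915, -0.7682, -0.0955], 'grip_width': 0.0124, 'joint_pos': [-53.9043, 16.5892, 31.491, 126.9758, -13.4831, 39.4494, -20.7915]}
```

View pics/lvl1.png

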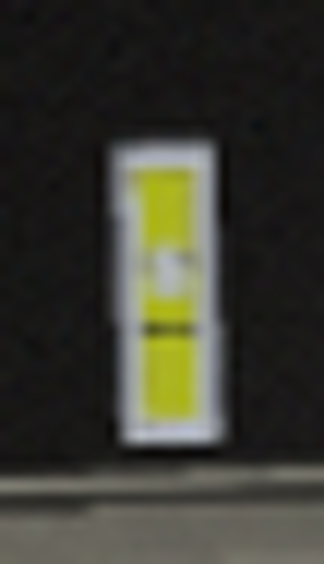

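>>> {"fn": "servo_tool", "kwargs": {
  "plan": [
    [0,0,0,-0.14,0],
    [0,0,0,-0.28,0],
    [0,0,0,-0.42,0],
    [0,0,0,-0.56,0],
    [0,0,0,-0.7,0]
  ]
}}

```text
t: 6.5
tool_pos: [0.4116, 0.1643, 0.1215]
tool_rot: [179.8, -0.1, 41.8]
contact_force: [6.4, -2.5, -8.0]
grip_width: 0.0123
```

>>> {"fn": "servo_tool", "kwargs": {
  "plan": [
    [0,0,0,-0.14,0],
    [0,0,0,-0.28,0],
    [0,0,0,-0.42,0],
    [0,0,0,-0.5,0],
    [0,0,0,-0.5,0]
  ]
}}

```text
t: 7.0
tool_pos: [0.4119, 0.1638, 0.1215]
tool_rot: [179.8, -0.2, 13.4]
contact_force: [5.4, -4.2, -7.9]
grip_width: 0.0123
```

```bash
cat >> h.py <<'E'
def bub(a):
    # a float RGB avg; returns bubble offset (px) from tube middle, + = toward image top (far)
    s=8; x0,y0=285,222
    c=cv2.resize(a[y0:272,x0:312],None,fx=s,fy=s,interpolation=cv2.INTER_CUBIC)
    R,G,B=c[...,0],c[...,1],c[...,2]
    fr=((R+G+B)/3>95); fr[int((262-y0)*s):]&=False if False else fr[int((262-y0)*s):]
    lab,n=0,0
    nl,L,stt,cen=cv2.connectedComponentsWithStats(fr.astype(np.uint8))
    # component near expected centre
    best=None
    for i in range(1,nl):
        if stt[i,4]>60*s and stt[i,2]<14*s: best=i if best is None or stt[i,4]>stt[best,4] else best
    m=(L==best).astype(np.uint8); cnt=max(cv2.findContours(m,cv2.RETR_EXTERNAL,cv2.CHAIN_APPROX_NONE)[0],key=cv2.contourArea)
    (cx,cy),(w,h),ang=cv2.minAreaRect(cnt)
    # interior strip
    rows=np.arange(int(cy-9*s),int(cy+9*s)); xs=int(cx)
    tilt=np.polyfit(*[np.array(v) for v in zip(*[(y,np.mean(np.where(m[y])[0])) for y in rows if m[y].any()])],1)
    P=np.array([c[y,int(np.polyval(tilt,y))-int(.9*s):int(np.polyval(tilt,y))+int(.9*s)].mean(0) for y in rows])
    b=P[:,2]-0.25*P[:,0]; d=P.sum(1)
    w_=np.clip(P[:,2]-100,0,None); w_[:1*s]=0; w_[-1*s:]=0
    bc=(w_*rows).sum()/w_.sum() if w_.sum()>0 else np.nan
    return (cx/s+x0,cy/s+y0),(w/s,h/s),(cy-bc)/s,rows/s+y0,P
E
python3 - <<'E'
from h import *
st()
a=lvl('lvl2',6)
for n in('lvl1','lvl2'):
    r=bub(np.load('pics/%s.npy'%n)); print(r[:3])
    for y,p in list(zip(r[3],r[4]))[::6]: print(round(y,1),p.round())
E
```

```text
{'t': 7.0, 'tool_pos': [0.4119, 0.1638, 0.1215], 'tool_rot': [179.8369, -0.2172, 13.3726], 'contact_force': [5.4106, -4.2208, -7.8684], 'wrist_torque': [-1.0987, -1.1318, -0.0283], 'grip_width': 0.0123, 'joint_pos': [-67.4703, 20.175, 49.1065, 127.5556, -23.081, 41.0678, -79.0351]}
((298.91991901397705, 249.40765380859375), (25.13916015625, 8.452326774597168), np.float64(1.794061801962652))
240.4 [171. 181.  29.]
241.1 [172. 182.  27.]
241.9 [172. 181.  29.]
242.6 [172. 181.  28.]
243.4 [172. 181.  25.]
244.1 [172. 181.  31.]
244.9 [173. 181.  66.]
245.6 [172. 179. 122.]
246.4 [170. 176. 167.]
247.1 [172. 177. 176.]
247.9 [175. 180. 177.]
248.6 [174. 180. 169.]
249.4 [173. 181. 144.]
250.1 [173. 182.  61.]
250.9 [174. 183.  21.]
251.6 [154. 162.  35.]
252.4 [108. 113.  35.]
253.1 [150. 158.  34.]
253.9 [178. 188.  33.]
254.6 [172. 181.  33.]
255.4 [172. 180.  33.]
256.1 [172. 181.  34.]
256.9 [171. 181.  33.]
257.6 [171. 181.  31.]
((298.87851905822754, 249.13545989990234), (25.1295108795166, 8.519853591918945), np.float64(0.245320200972035))
240.1 [170. 181.  18.]
240.9 [171. 181.  26.]
241.6 [171. 182.  28.]
242.4 [172. 182.  29.]
243.1 [173. 183.  29.]
243.9 [174. 184.  30.]
244.6 [173. 183.  29.]
245.4 [167. 178.  29.]
246.1 [105. 110.  48.]
246.9 [123. 126. 117.]
247.6 [184. 189. 179.]
248.4 [175. 181. 170.]
249.1 [175. 182. 174.]
249.9 [177. 183. 184.]
250.6 [160. 164. 144.]
251.4 [115. 120.  37.]
252.1 [128. 134.  27.]
252.9 [158. 167.  33.]
253.6 [175. 184.  29.]
254.4 [173. 182.  30.]
255.1 [172. 181.  30.]
255.9 [172. 181.  31.]
256.6 [172. 182.  31.]
257.4 [173. 182.  31.]
```

View pics/lvl2.png

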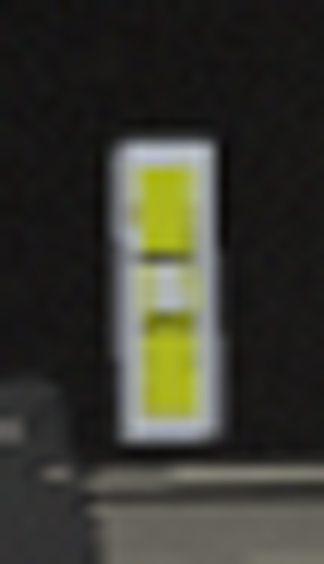

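>>> {"fn": "servo_tool", "kwargs": {
  "plan": [
    [0,0,0,-0.09,0],
    [0,0,0,-0.17,0],
    [0,0,0,-0.17,0]
  ]
}}

```text
t: 7.6
tool_pos: [0.4119, 0.1636, 0.1215]
tool_rot: [179.9, -0.2, 3.6]
contact_force: [5.5, -4.7, -5.7]
grip_width: 0.0126
```

```bash
python3 - <<'E'
from h import *
a=lvl('lvl3',12)
from scipy.ndimage import gaussian_filter1d
r=bub(a); print(r[:3])
y=r[3];P=gaussian_filter1d(r[4],2,axis=0)
RG=P[:,0]; 
def sub(lo,hi):
    i=np.where((y>lo)&(y<hi))[0]; w=np.clip(160-RG[i],0,None); return (w*y[i]).sum()/w.sum()
l1,l2=sub(244.5,248),sub(250,254)
B=P[:,2]; i=np.where(B>100)[0]; 
def cross(j): return y[j]+(100-B[j])/(B[j+1]-B[j])*(y[j+1]-y[j])
e1,e2=cross(i[0]-1),cross(i[-1])
print('lines',l1,l2,(l1+l2)/2,'bub',e1,e2,(e1+e2)/2,'off',(l1+l2)/2-(e1+e2)/2)
st()
E
```

```text
((298.84701919555664, 249.1736183166504), (25.033292770385742, 8.496325492858887), np.float64(0.1912590362830855))
lines 246.39938128122745 251.71682382775694 249.0581025544922 bub 246.77870317649155 251.1053427532937 248.94202296489263 off 0.11607958959956477
{'t': 8.2, 'tool_pos': [0.4119, 0.1636, 0.1215], 'tool_rot': [179.8954, -0.2457, 3.6732], 'contact_force': [5.9849, -5.3891, -7.6315], 'wrist_torque': [-1.1032, -1.1777, -0.0568], 'grip_width': 0.0125, 'joint_pos': [-69.3147, 20.9844, 51.7245, 127.6421, -24.8291, 41.5142, -86.7949]}
```

View pics/lvl3.png

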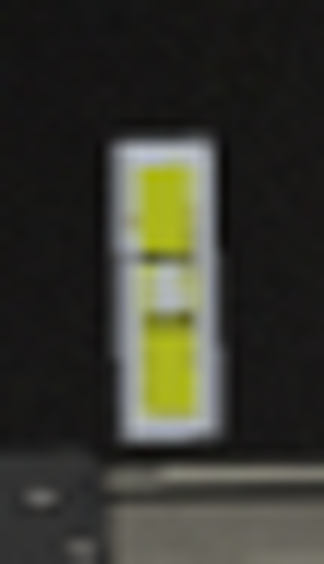

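>>> {"fn": "servo_tool", "kwargs": {
  "plan": [
    [0,0,0,-0.1,0],
    [0,0,0,-0.1,0],
    [0,0,0,-0.1,0]
  ]
}}

```text
t: 8.5
tool_pos: [0.4119, 0.1635, 0.1215]
tool_rot: [179.9, -0.3, -2.1]
contact_force: [5.8, -5.3, -5.9]
grip_width: 0.0127
```

```bash
cat >> h.py <<'E'
def off(a):
    from scipy.ndimage import gaussian_filter1d
    r=bub(a)
    y=r[3];P=gaussian_filter1d(r[4],2,axis=0); RG=P[:,0]
    def sub(lo,hi):
        i=np.where((y>lo)&(y<hi))[0]; w=np.clip(160-RG[i],0,None); return (w*y[i]).sum()/w.sum()
    l1,l2=sub(244.5,248),sub(250,254); B=P[:,2]; i=np.where(B>100)[0]
    def cross(j): return y[j]+(100-B[j])/(B[j+1]-B[j])*(y[j+1]-y[j])
    e1,e2=cross(i[0]-1),cross(i[-1])
    return (l1+l2)/2-(e1+e2)/2, r[2]
E
python3 - <<'E'
from h import *
I=[ctrl.read_camera('top').astype(float) for _ in range(20)]
o=np.array([off(a) for a in I]); print(o[:,0].round(2),o.mean(0),o.std(0),off(np.mean(I,0)))
E
```

```text
[-0.01 -0.04 -0.03 -0.04 -0.04 -0.04  0.   -0.03 -0.03 -0.02 -0.03 -0.06
 -0.06 -0.01 -0.05 -0.03 -0.02 -0.05 -0.01 -0.02] [-0.03107793 -0.02635848] [0.01478686 0.02884733] (np.float64(-0.03122078969133213), np.float64(-0.038742504068689954))
```

>>> {"fn": "servo_tool", "kwargs": {
  "plan": [
    [0,0,0,0,0.35],
    [0,0,0,0,0.35],
    [0,0,0.04,0,0.35],
    [0,0,0.09,0,0.35],
    [-0.01,0,0.14,0.14,0.6]
  ]
}}

```text
t: 10.0
tool_pos: [0.4007, 0.1649, 0.2619]
tool_rot: [179.8, 0.0, 6.1]
contact_force: [-0.9, 2.6, 2.2]
grip_width: 0.0331
```

>>> {"fn": "servo_tool", "kwargs": {
  "plan": [
    [0,0,0.03,0.14,0.5],
    [0,0,0.04,0.28,0.5],
    [0,0,0.04,0.42,0.5],
    [0,0,0.04,0.56,0.5],
    [0,0,0.04,0.7,0.5]
  ]
}}

```text
t: 10.5
tool_pos: [0.3998, 0.1653, 0.3007]
tool_rot: [-179.9, -0.0, 46.5]
contact_force: [0.7, -0.2, -0.5]
grip_width: 0.0433
```

```bash
python3 - <<'E'
from h import *
I=[ctrl.read_camera('top').astype(float) for _ in range(8)]
print(off(np.mean(I,0)));st()
a=np.mean(I,0).astype(np.uint8)
cv2.imwrite('pics/k1.png',cv2.resize(a[140:240,190:380,::-1],None,fx=4,fy=4,interpolation=cv2.INTER_CUBIC))
snap('scene','k1s',(300,180,500,320),4)
E
```

```text
(np.float64(-0.03540582952751947), np.float64(-0.06466672486387282))
{'t': 10.9, 'tool_pos': [0.4003, 0.1648, 0.3006], 'tool_rot': [179.997, 0.0092, 45.9414], 'contact_force': [0.2595, 0.0503, 0.5554], 'wrist_torque': [-0.1388, 0.1189, -0.0332], 'grip_width': 0.0436, 'joint_pos': [-95.9504, -4.3045, 66.9241, 116.9751, 4.3833, 64.7874, -75.014]}
```

View pics/k1.png

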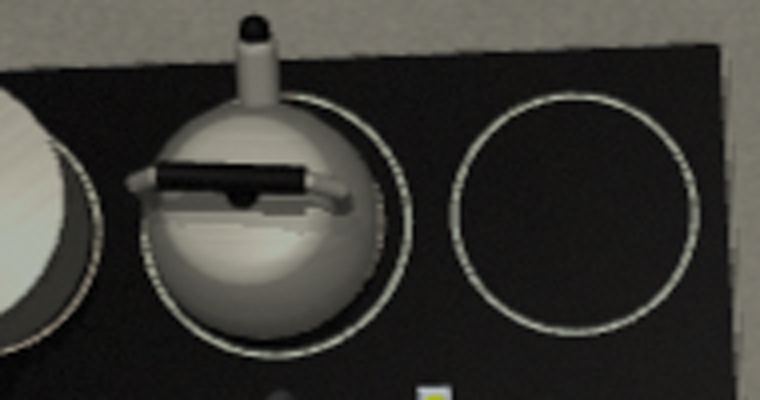

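View pics/k1s.png

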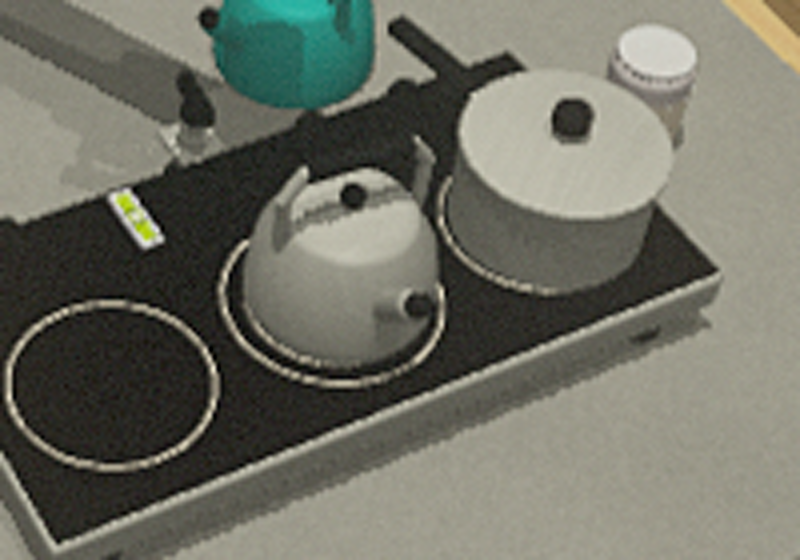

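```bash
cat >> h.py <<'E'
def fitrings(n,im,p0,which=('R','B'),zg=.073):
    from scipy.optimize import minimize
    from scipy.ndimage import map_coordinates
    g=cv2.GaussianBlur(im.astype(np.float32).mean(2),(0,0),1.0)
    th=np.linspace(0,2*np.pi,240,endpoint=False)
    def pts(p):
        out=[]
        for w in which:
            yc,r={'R':(-.195,.079),'B':(0,.087),'L':(.195,.079)}[w]
            f=hobT(p,0); out+= [f((.035+r*np.cos(t),yc+r*np.sin(t),zg)) for t in th]
        return np.array(out)
    def cost(p):
        q=w2px(n,pts(p)); return -np.minimum(map_coordinates(g,[q[:,1],q[:,0]],order=1),140).mean()
    s=minimize(cost,p0,method='Nelder-Mead',options=dict(xatol=1e-4,fatol=1e-3,initial_simplex=np.array(p0)+np.array([[0,0,0],[.006,0,0],[0,.006,0],[0,0,.02]])))
    return s.x,s.fun
E
python3 - <<'E'
from h import *
t=cv2.imread('pics/k1.png')
top=np.mean([ctrl.read_camera('top').astype(float) for _ in range(2)],0)
sc=ctrl.read_camera('scene')
for p0 in([.600,.171,.039],[.598,.173,.036]):
  for n,im in(('top',top),('scene',sc)):
    p,c=fitrings(n,im,p0); f=hobT(p,0); print(n,p,c,f((-.19,0,.099)),'R',f((.035,-.195,.073)),'B',f((.035,0,.073)))
  p,c=fitrings('top',top,p0,('R',)) ; print('Ronly',hobT(p,0)((.035,-.195,.073)),c)
E
```

```text
top [0.6014014  0.1727734  0.03936663] -82.16606903076172 [0.41154861 0.16529567 0.099     ] R [ 0.6440488  -0.02069805  0.073     ] B [0.63637429 0.17415087 0.073     ]
scene [0.59946015 0.17142664 0.03903412] -104.11375427246094 [0.40960488 0.16401204 0.099     ] R [ 0.64204321 -0.02205897  0.073     ] B [0.63443349 0.17279249 0.073     ]
Ronly [ 0.64399418 -0.02061297  0.073     ] -85.24034881591797
top [0.60140856 0.1727651  0.03934273] -82.16638946533203 [0.41155558 0.16529191 0.099     ] R [ 0.64405133 -0.02070736  0.073     ] B [0.63638147 0.17414174 0.073     ]
scene [0.59945555 0.17141915 0.03906671] -104.11396789550781 [0.40960052 0.16399837 0.099     ] R [ 0.64204492 -0.02206507  0.073     ] B [0.63442884 0.17278614 0.073     ]
Ronly [ 0.64398266 -0.02057571  0.073     ] -85.23690032958984
```

```bash
python3 - <<'E'
from h import *
a=px2w('top',190+157/4,140+178/4,.226);b=px2w('top',190+304/4,140+180/4,.226);print(a,b,(a+b)/2,np.degrees(np.arctan2(*(a-b)[1::-1]))-90)
# spout tip, lid knob
print(px2w('top',190+240/4,140+196/4,.19))
print(px2w('top',190+255/4,140+30/4,.17))
# scene: base ellipse guess overlays for centre candidates
im=cv2.imread('pics/raw_k1s.png')
c=(a+b)/2
th=np.linspace(0,6.28,60)
for z,r in((.073,.076),):
    q=w2px('scene',np.c_[c[0]+r*np.cos(th),c[1]+r*np.sin(th),0*th+z])
    o=cv2.resize(im[180:320,300:500],None,fx=4,fy=4,interpolation=cv2.INTER_CUBIC)
    for u,v in q: cv2.circle(o,(int((u-300)*4),int((v-180)*4)),2,(0,0,255),-1)
q=w2px('scene',np.array([a,b]))
for u,v in q: cv2.circle(o,(int((u-300)*4),int((v-180)*4)),4,(0,255,0),-1)
cv2.imwrite('pics/k2.png',o)
E
```

```text
[0.63249007 0.22217437 0.226     ] [0.63149659 0.13659572 0.226     ] [0.63199333 0.17938505 0.226     ] -0.6651199161062777
[0.62944233 0.17917196 0.19      ]
[0.7371666  0.17519314 0.17      ]
```

View pics/k2.png

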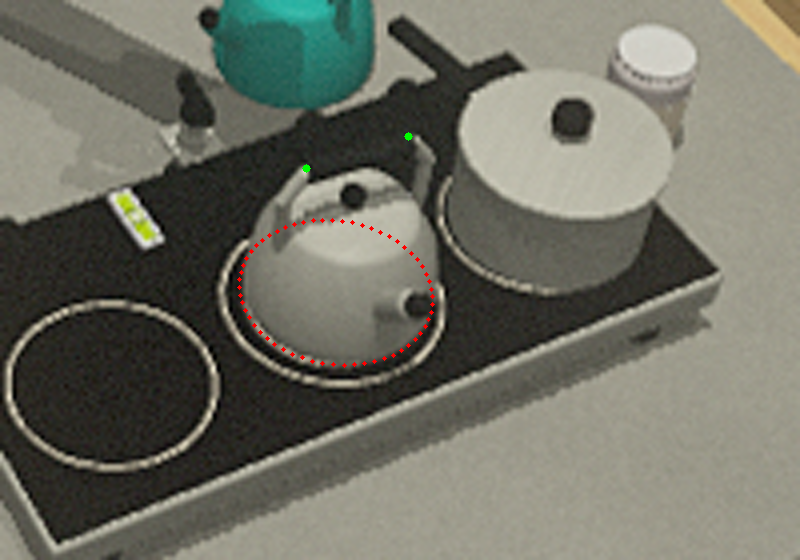

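>>> {"fn": "servo_tool", "kwargs": {
  "plan": [
    [0.045,0.003,0,0.14,0.5],
    [0.09,0.006,0,0.28,0.5],
    [0.135,0.009,0,0.42,0.5],
    [0.18,0.012,0,0.56,0.5],
    [0.225,0.015,0,0.7,0.5]
  ]
}}

```text
t: 11.6
tool_pos: [0.5762, 0.178, 0.3002]
tool_rot: [-179.9, 0.1, 77.1]
contact_force: [-1.1, 1.2, 1.3]
grip_width: 0.0438
```

```bash
python3 - <<'E'
from h import *
st()
E
```

```text
{'t': 11.6, 'tool_pos': [0.5762, 0.178, 0.3002], 'tool_rot': [-179.8636, 0.1161, 77.1158], 'contact_force': [-1.0632, 1.2441, 1.3411], 'wrist_torque': [0.0331, 0.0281, 0.0152], 'grip_width': 0.0438, 'joint_pos': [-61.6279, 25.0849, 56.7473, 96.425, -21.9925, 70.7466, -12.7665]}
```

>>> {"fn": "servo_tool", "kwargs": {
  "plan": [
    [0.03,0.001,0,0.11,0.5],
    [0.055,0.002,0,0.215,0.5],
    [0.055,0.002,0,0.215,0.5]
  ]
}}

```text
t: 11.9
tool_pos: [0.6323, 0.1781, 0.3005]
tool_rot: [180.0, 0.2, 89.0]
contact_force: [-0.5, 0.2, 0.7]
grip_width: 0.0434
```

```bash
python3 - <<'E'
from h import *
st()
E
```

```text
{'t': 11.9, 'tool_pos': [0.6323, 0.1781, 0.3005], 'tool_rot': [179.9749, 0.1929, 88.964], 'contact_force': [-0.5067, 0.2193, 0.6555], 'wrist_torque': [-0.0864, 0.0419, 0.0355], 'grip_width': 0.0434, 'joint_pos': [-53.414, 29.5553, 51.3847, 88.8413, -23.5483, 73.105, 0.2097]}
```

>>> {"fn": "servo_tool", "kwargs": {
  "plan": [
    [-0.001,0.001,-0.035,0,0.5],
    [-0.001,0.001,-0.065,0,0.5],
    [-0.001,0.001,-0.071,0,0.5],
    [-0.001,0.001,-0.071,0,0.5]
  ]
}}

```text
t: 12.3
tool_pos: [0.6278, 0.1801, 0.2301]
tool_rot: [-179.9, 0.1, 89.0]
contact_force: [-0.6, -0.3, 0.5]
grip_width: 0.0439
```

>>> {"fn": "servo_tool", "kwargs": {
  "plan": [
    [0,0,0,0,0],
    [0,0,0,0,0],
    [0,0,0,0,0],
    [0,0,0,0,0]
  ],
  "newtons": 20
}}

```text
t: 12.7
tool_pos: [0.6301, 0.1799, 0.2321]
tool_rot: [179.8, 0.0, 89.0]
contact_force: [1.7, 0.1, 1.3]
grip_width: 0.0193
```

```bash
python3 - <<'E'
from h import *
st();snap('scene','k3',(280,140,480,290),4)
E
```

```text
{'t': 12.7, 'tool_pos': [0.6301, 0.1799, 0.2321], 'tool_rot': [179.7875, 0.0046, 88.9912], 'contact_force': [1.6536, 0.111, 1.3289], 'wrist_torque': [0.0148, -0.4989, -0.003], 'grip_width': 0.0193, 'joint_pos': [-52.577, 32.4091, 49.4051, 94.018, -26.4636, 65.7677, 2.4405]}
```

View pics/k3.png

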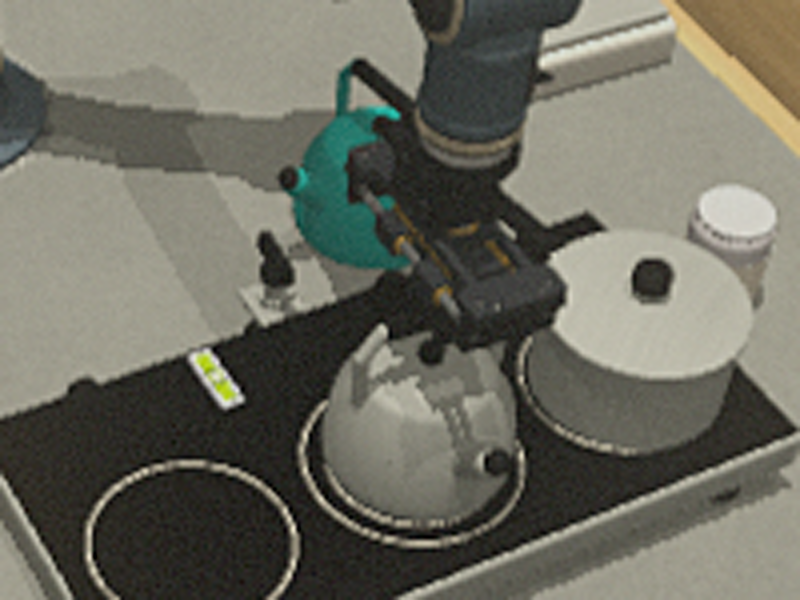

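>>> {"fn": "servo_tool", "kwargs": {
  "plan": [
    [0,0,-0.001,0,0],
    [0,0,-0.002,0,0],
    [0,0,-0.002,0,0]
  ],
  "newtons": 20
}}

```text
t: 13.05
tool_pos: [0.63, 0.1798, 0.2319]
tool_rot: [179.8, -0.1, 89.0]
contact_force: [-2.9, -0.3, 13.2]
grip_width: 0.0172
```

>>> {"fn": "servo_tool", "kwargs": {
  "plan": [
    [0,-0.01,0.001,0,0],
    [0.002,-0.025,0.001,0,0],
    [0.003,-0.04,0.001,0,0],
    [0.004,-0.055,0.001,0,0],
    [0.005,-0.07,0.001,0,0]
  ]
}}

```text
t: 13.55
tool_pos: [0.6351, 0.1118, 0.232]
tool_rot: [179.8, -0.2, 89.1]
contact_force: [-0.3, 5.4, 9.2]
grip_width: 0.0175
```

>>> {"fn": "servo_tool", "kwargs": {
  "plan": [
    [0.001,-0.015,0,0,0],
    [0.002,-0.03,0,0,0],
    [0.003,-0.045,0,0,0],
    [0.004,-0.06,0,0,0],
    [0.005,-0.075,0,0,0]
  ]
}}

```text
t: 14.05
tool_pos: [0.6403, 0.0367, 0.232]
tool_rot: [179.8, -0.2, 89.1]
contact_force: [-1.3, 4.5, 9.3]
grip_width: 0.0175
```

>>> {"fn": "servo_tool", "kwargs": {
  "plan": [
    [0.001,-0.015,0,0,0],
    [0.002,-0.03,0,0,0],
    [0.003,-0.045,0,0,0],
    [0.003,-0.056,0,0,0],
    [0.003,-0.056,0,0,0]
  ]
}}

```text
t: 14.55
tool_pos: [0.6429, -0.0231, 0.232]
tool_rot: [179.8, 0.1, 88.9]
contact_force: [-0.2, -1.9, 7.9]
grip_width: 0.0173
```

```bash
python3 - <<'E'
from h import *
st();snap('scene','k4',(260,180,420,330),4);snap('top','k4t',(240,130,400,250),5)
E
```

```text
{'t': 14.55, 'tool_pos': [0.6429, -0.0231, 0.232], 'tool_rot': [179.7798, 0.0623, 88.8802], 'contact_force': [-0.2187, -1.9177, 7.8909], 'wrist_torque': [-0.3584, -0.0537, 0.0024], 'grip_width': 0.0173, 'joint_pos': [-35.476, 31.2658, 49.757, 95.755, -25.8926, 64.9802, 20.1912]}
```

View pics/k4.png

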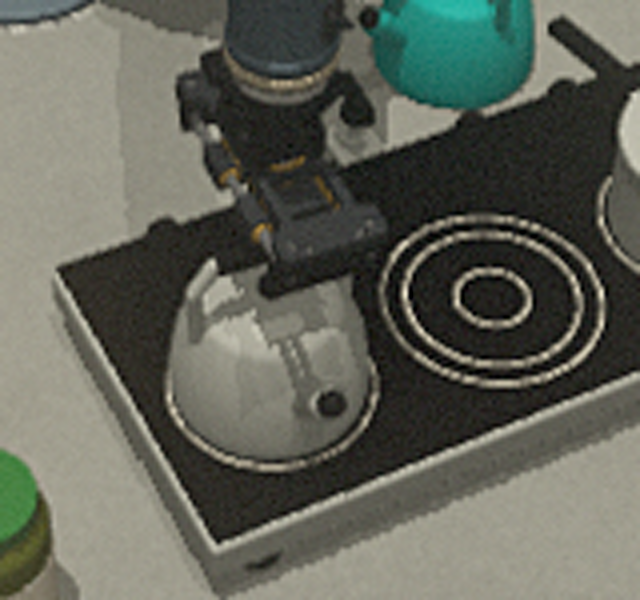

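View pics/k4t.png

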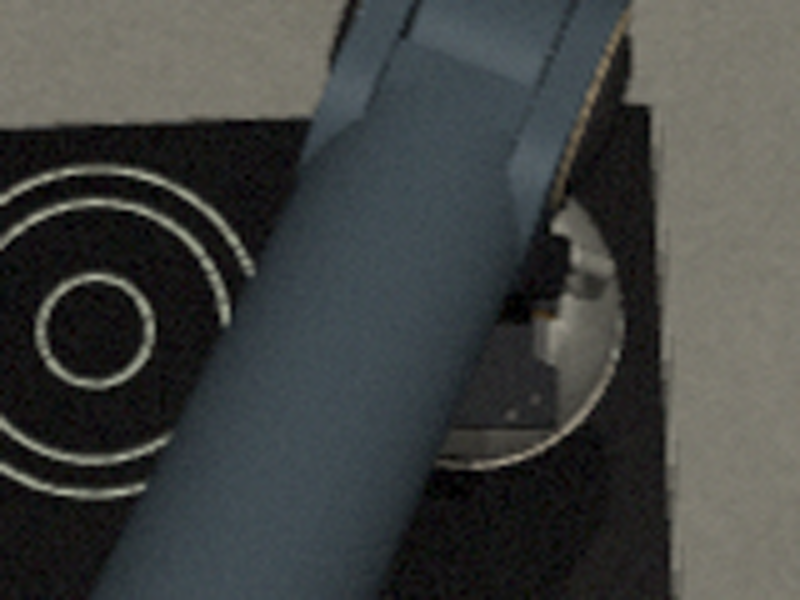

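```bash
python3 - <<'E'
from h import *
im=cv2.imread('pics/raw_k4.png')
o=cv2.resize(im[235:305,290:365],None,fx=10,fy=10,interpolation=cv2.INTER_CUBIC)
cv2.imwrite('pics/k5.png',o[:600])
im=cv2.imread('pics/raw_k4t.png')
o=cv2.resize(im[150:235,300:375],None,fx=7,fy=7,interpolation=cv2.INTER_CUBIC)
cv2.imwrite('pics/k6.png',o)
E
```

```text
(no output)
```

View pics/k5.png

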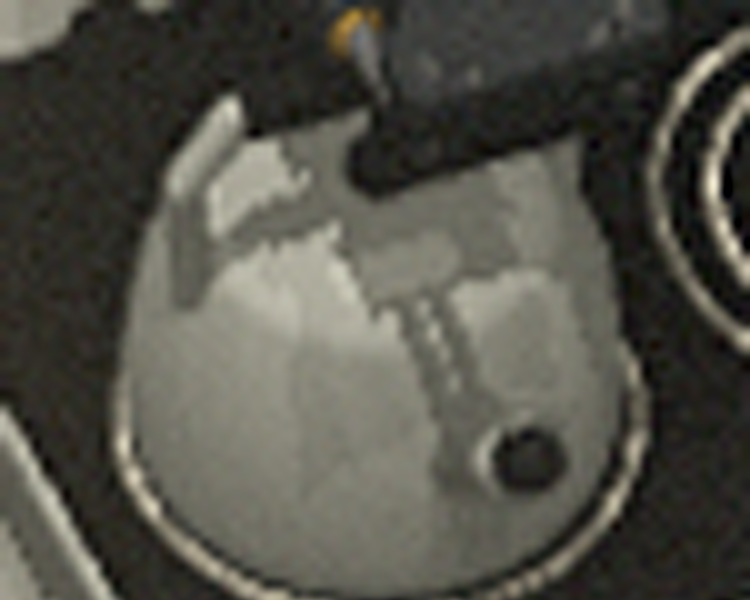

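View pics/k6.png

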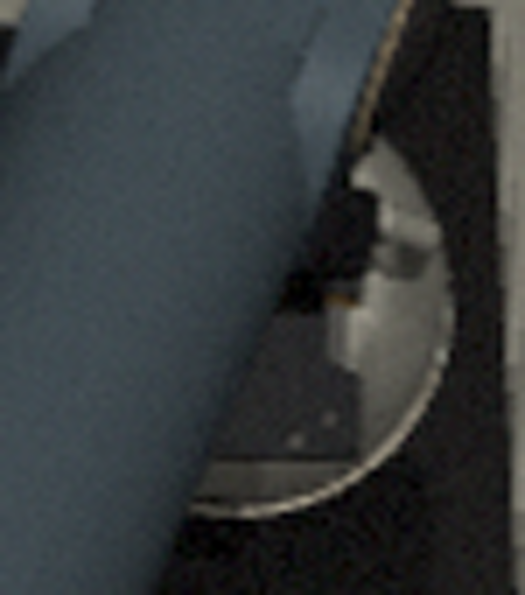

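>>> {"fn": "servo_tool", "kwargs": {
  "plan": [
    [0,0.001,0.001,0,0],
    [0,0.002,0.001,0,0],
    [0,0.002,0.001,0,0]
  ]
}}

```text
t: 14.95
tool_pos: [0.6423, -0.0208, 0.232]
tool_rot: [179.9, 0.2, 88.9]
contact_force: [0.4, -3.1, 7.6]
grip_width: 0.0174
```

>>> {"fn": "servo_tool", "kwargs": {
  "plan": [
    [0,0,0,0,0.15],
    [0,0,0,0,0.3],
    [0,0,0,0,0.5],
    [0,0,0.02,0,0.5],
    [0,0,0.06,0,0.5]
  ]
}}

```text
t: 15.45
tool_pos: [0.6394, -0.0173, 0.2873]
tool_rot: [-179.5, 0.0, 89.1]
contact_force: [-0.5, -0.3, 0.2]
grip_width: 0.0398
```

>>> {"fn": "servo_tool", "kwargs": {
  "plan": [
    [-0.02,0.04,0.02,0,0.5],
    [-0.05,0.08,0.02,0,0.5],
    [-0.08,0.12,0.02,0,0.5],
    [-0.11,0.16,0.02,0,0.5],
    [-0.14,0.2,0.02,0,0.5]
  ]
}}

```text
t: 15.95
tool_pos: [0.4994, 0.1828, 0.3099]
tool_rot: [-179.9, 0.1, 89.1]
contact_force: [0.8, 0.5, 0.9]
grip_width: 0.0435
```

```bash
python3 - <<'E'
from h import *
st();top=snap('top','k7t',(300,140,380,240),6);sc=snap('scene','k7s',(280,215,380,310),8)
for n,im in(('top',top),('scene',sc)):
    p,c=fitrings(n,im,[.6004,.1721,.0392],('B',)); f=hobT(p,0); print(n,p,c,'B',f((.035,0,.073)))
E
```

```text
{'t': 15.95, 'tool_pos': [0.4994, 0.1828, 0.3099], 'tool_rot': [-179.8628, 0.0532, 89.0509], 'contact_force': [0.8217, 0.4952, 0.9302], 'wrist_torque': [-0.0176, -0.0084, -0.054], 'grip_width': 0.0435, 'joint_pos': [-70.0544, 14.3539, 55.5674, 104.7031, -12.7525, 67.7199, -11.3534]}
top [0.60111802 0.1726138  0.05779002] -73.25402069091797 B [0.63605959 0.17463533 0.073     ]
scene [0.59966921 0.17118507 0.04468138] -93.02916717529297 B [0.63463428 0.1727484  0.073     ]
```

View pics/k7t.png

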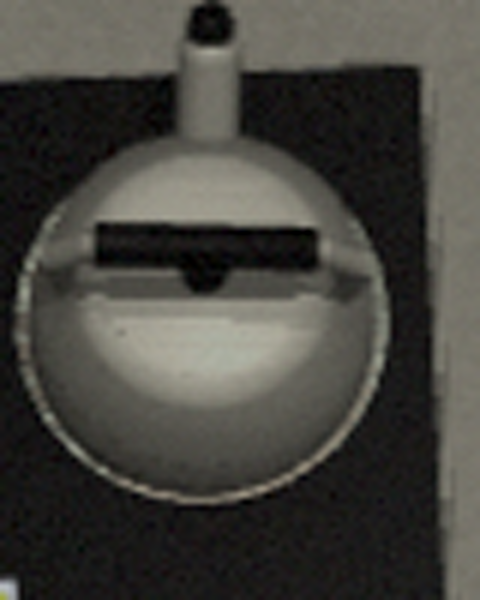

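View pics/k7s.png

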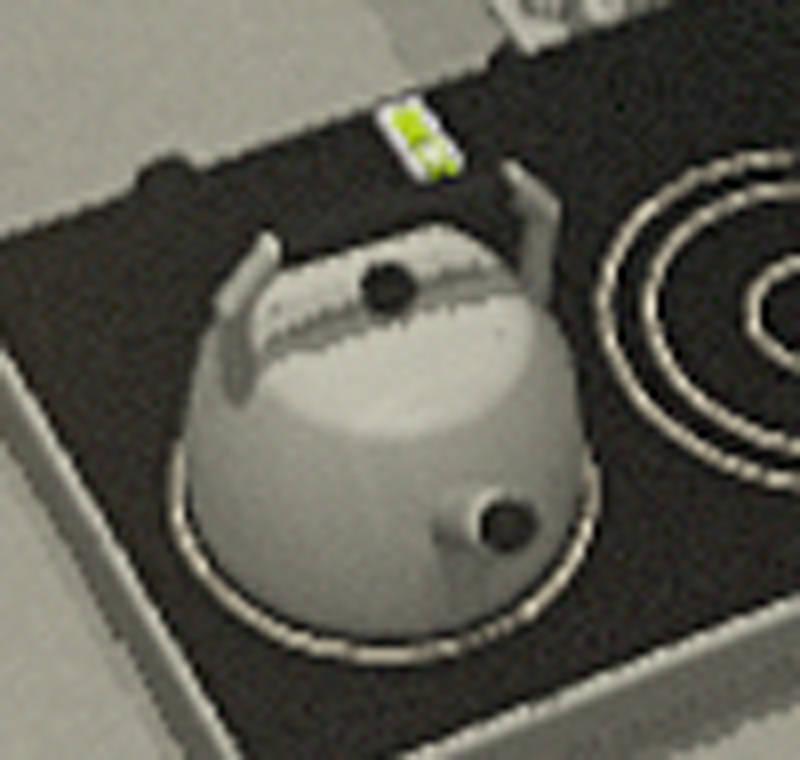

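```bash
python3 - <<'E'
from h import *
a=cv2.imread('pics/raw_k7t.png');cv2.imwrite('pics/p1.png',cv2.resize(a[150:290,125:225],None,fx=5,fy=4,interpolation=cv2.INTER_CUBIC) if 0 else cv2.resize(a[150:290,125:225],None,fx=4,fy=4,interpolation=cv2.INTER_CUBIC))
a=cv2.imread('pics/raw_k7s.png');cv2.imwrite('pics/p2.png',cv2.resize(a[170:270,380:490],None,fx=6,fy=6,interpolation=cv2.INTER_CUBIC))
E
```

```text
(no output)
```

View pics/p1.png

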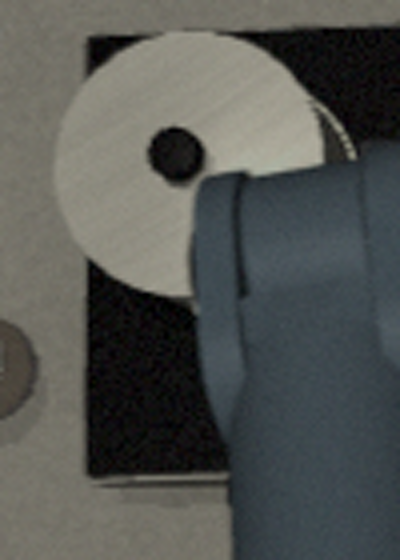

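View pics/p2.png

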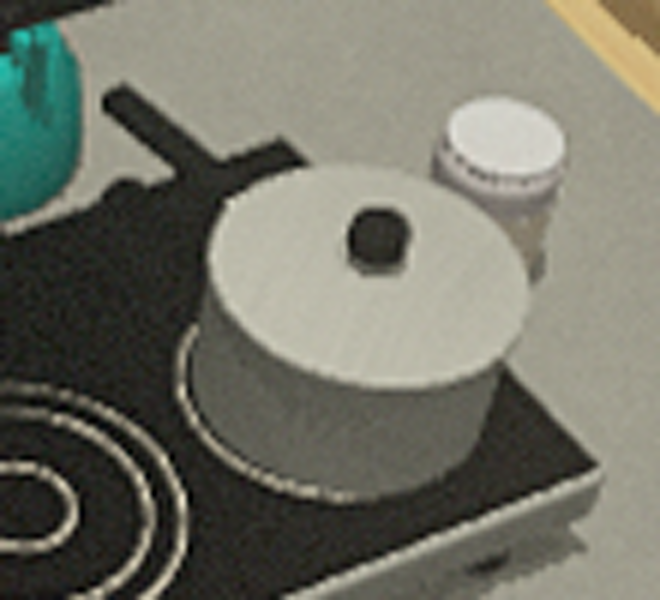

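```bash
python3 - <<'E'
from h import *
print('knob',px2w('top',169.25,188.5,.196),px2w('scene',380+378/6,170+232/6,.189)); print('lid',px2w('top',172.5,191,.159))
a,b=px2w('top',181.7,229.3,.138),px2w('top',187.3,272.7,.133);print(a,b,np.degrees(np.arctan2(*(a-b)[1::-1])))
print('handle end scene',px2w('scene',380+117/6,170+97/6,.143))
print('kettle turq spout',px2w('top',237,317,.1))
E
```

```text
knob [0.62895959 0.37125203 0.196     ] [0.6316383  0.37526013 0.189     ]
lid [0.63044236 0.37457639 0.159     ]
[0.538378   0.35448725 0.138     ] [0.43139438 0.33821543 0.133     ] 8.648199585000059
handle end scene [0.44229384 0.33818029 0.143     ]
kettle turq spout [0.32295565 0.21880009 0.1       ]
```

>>> {"fn": "servo_tool", "kwargs": {
  "plan": [
    [0,0.03,0,0.14,0.7],
    [0,0.06,0,0.28,0.7],
    [0,0.09,0,0.42,0.7],
    [0,0.12,0,0.56,0.7],
    [0,0.15,0,0.7,0.7]
  ]
}}

```text
t: 16.55
tool_pos: [0.5011, 0.332, 0.3099]
tool_rot: [-179.9, 0.0, 129.5]
contact_force: [-0.4, 0.4, 0.7]
grip_width: 0.0606
```

>>> {"fn": "servo_tool", "kwargs": {
  "plan": [
    [0.004,0.01,-0.01,0.14,0.7],
    [0.008,0.02,-0.02,0.28,0.7],
    [0.012,0.02,-0.03,0.42,0.7],
    [0.012,0.02,-0.04,0.56,0.7],
    [0.012,0.02,-0.05,0.7,0.7]
  ]
}}

```text
t: 17.05
tool_pos: [0.5134, 0.3506, 0.2592]
tool_rot: [-179.9, -0.0, 169.6]
contact_force: [0.7, -0.0, -0.3]
grip_width: 0.0608
```

>>> {"fn": "servo_tool", "kwargs": {
  "plan": [
    [0,0,0,0.14,0.7],
    [0,0,0,0.28,0.7],
    [0,0,0,0.35,0.7],
    [0,0,0,0.35,0.7]
  ]
}}

```text
t: 17.45
tool_pos: [0.5134, 0.3505, 0.2599]
tool_rot: [-180.0, -0.1, -170.7]
contact_force: [0.1, 0.2, -0.7]
grip_width: 0.0605
```

```bash
python3 - <<'E'
from h import *
st();snap('scene','p3',(340,110,490,260),4);snap('top','p3t',(120,140,280,300),4)
E
```

```text
{'t': 17.45, 'tool_pos': [0.5134, 0.3505, 0.2599], 'tool_rot': [-179.9696, -0.0608, -170.7492], 'contact_force': [0.1091, 0.2474, -0.7441], 'wrist_torque': [0.0732, 0.0397, 0.0011], 'grip_width': 0.0605, 'joint_pos': [-58.7507, 22.58, 27.8563, 95.98, -11.4753, 64.3566, 71.5449]}
```

View pics/p3.png

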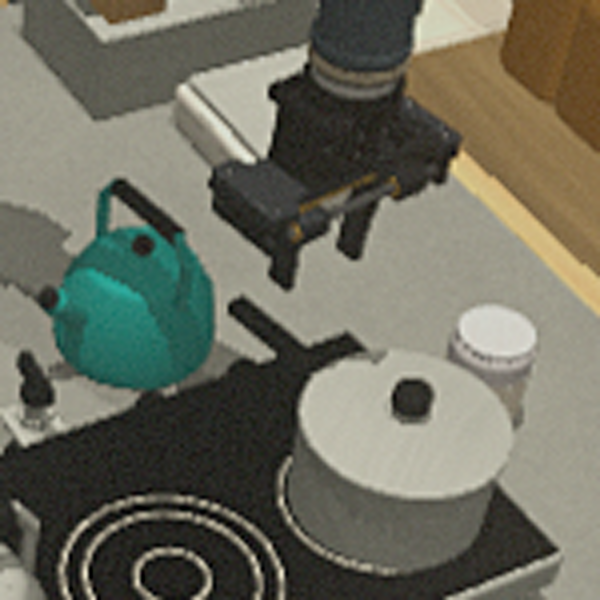

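View pics/p3t.png

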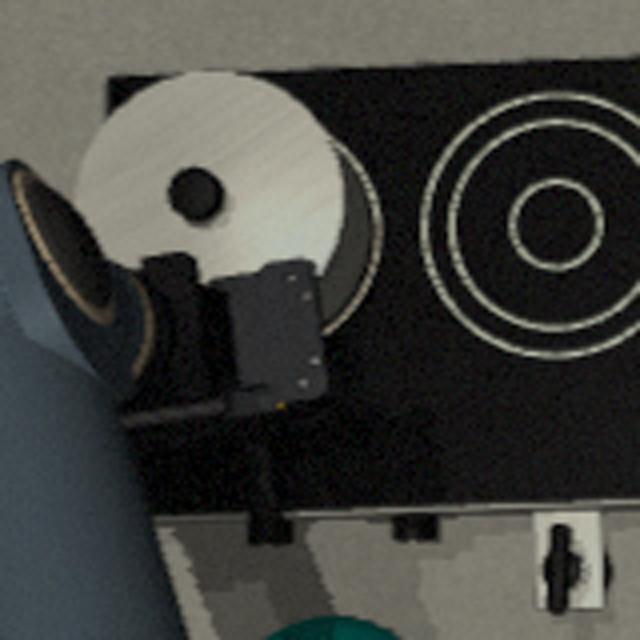

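>>> {"fn": "servo_tool", "kwargs": {
  "plan": [
    [0,0.002,-0.04,0,0.7],
    [0,0.002,-0.08,0,0.7],
    [0,0.002,-0.105,0,0.7],
    [0,0.002,-0.113,0,0.7],
    [0,0.002,-0.113,0,0.6]
  ]
}}

```text
t: 18.05
tool_pos: [0.5133, 0.3526, 0.1467]
tool_rot: [-179.9, -0.1, -170.8]
contact_force: [-0.1, -0.9, -0.2]
grip_width: 0.0579
```

>>> {"fn": "servo_tool", "kwargs": {
  "plan": [
    [0,0,0,0,0],
    [0,0,0,0,0],
    [0,0,0,0,0],
    [0,0,0,0,0],
    [0,0,0,0,0]
  ],
  "newtons": 30
}}

```text
t: 18.55
tool_pos: [0.514, 0.3528, 0.1482]
tool_rot: [180.0, 0.1, -170.7]
contact_force: [0.2, -0.9, 0.9]
grip_width: 0.0206
```

```bash
python3 - <<'E'
from h import *
st();snap('scene','p4',(340,110,490,260),4)
E
```

```text
{'t': 18.55, 'tool_pos': [0.514, 0.3528, 0.1482], 'tool_rot': [179.994, 0.0898, -170.7351], 'contact_force': [0.2385, -0.8513, 0.8876], 'wrist_torque': [-0.2652, -0.068, 0.0333], 'grip_width': 0.0206, 'joint_pos': [-56.8265, 29.2066, 25.466, 102.1348, -15.3957, 52.0185, 74.6111]}
```

View pics/p4.png

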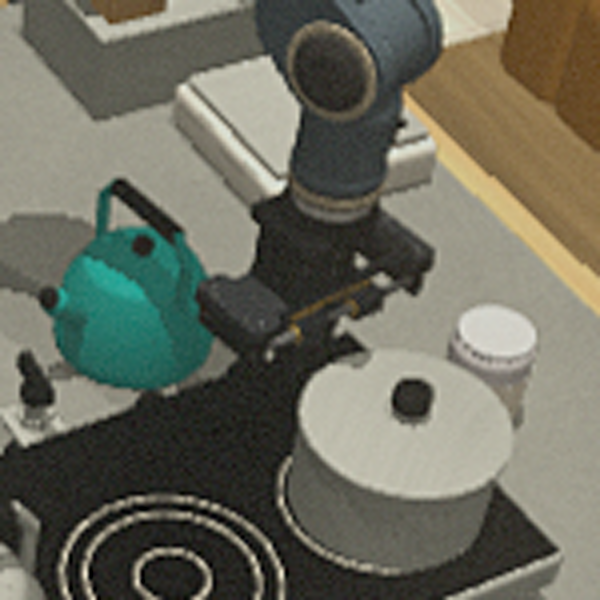

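>>> {"fn": "servo_tool", "kwargs": {
  "plan": [
    [0,0,-0.001,0,0],
    [0,-0.005,-0.001,0,0],
    [0,-0.015,-0.001,0,0],
    [0,-0.025,-0.001,0,0]
  ],
  "newtons": 40
}}

```text
t: 19.0
tool_pos: [0.5146, 0.3298, 0.1482]
tool_rot: [179.8, 0.3, -170.6]
contact_force: [0.4, 3.3, 5.6]
grip_width: 0.0196
```

```bash
python3 - <<'E'
from h import *
st()
E
```

```text
{'t': 19.0, 'tool_pos': [0.5146, 0.3298, 0.1482], 'tool_rot': [179.8317, 0.259, -170.5994], 'contact_force': [0.4471, 3.3287, 5.5669], 'wrist_torque': [0.6452, -0.0096, 0.2827], 'grip_width': 0.0196, 'joint_pos': [-55.4418, 28.0812, 25.6111, 103.9963, -15.2457, 51.0077, 76.5519]}
```

>>> {"fn": "servo_tool", "kwargs": {
  "plan": [
    [0,-0.015,0,0,0],
    [0.001,-0.03,0,0,0],
    [0.002,-0.045,0,0,0],
    [0.002,-0.06,0,0,0],
    [0.002,-0.075,0,0,0]
  ]
}}

```text
t: 19.5
tool_pos: [0.5169, 0.254, 0.1481]
tool_rot: [179.9, 0.3, -170.6]
contact_force: [0.1, 4.3, 5.8]
grip_width: 0.0196
```

>>> {"fn": "servo_tool", "kwargs": {
  "plan": [
    [0,-0.015,0,0,0],
    [0.001,-0.03,0,0,0],
    [0.002,-0.045,0,0,0],
    [0.002,-0.06,0,0,0],
    [0.002,-0.075,0,0,0]
  ]
}}

```text
t: 20.0
tool_pos: [0.519, 0.1789, 0.1481]
tool_rot: [179.9, 0.3, -170.6]
contact_force: [0.8, 3.5, 6.7]
grip_width: 0.0197
```

>>> {"fn": "servo_tool", "kwargs": {
  "plan": [
    [0,-0.01,0,0,0],
    [0.001,-0.02,0,0,0],
    [0.001,-0.02,0,0,0]
  ]
}}

```text
t: 20.3
tool_pos: [0.5201, 0.1565, 0.1481]
tool_rot: [180.0, 0.2, -170.9]
contact_force: [0.5, -1.7, 8.3]
grip_width: 0.0199
```

```bash
python3 - <<'E'
from h import *
st();snap('scene','p5',(300,130,460,280),4);snap('top','p5t',(180,140,340,300),4)
E
```

```text
{'t': 20.3, 'tool_pos': [0.5201, 0.1565, 0.1481], 'tool_rot': [179.9971, 0.2192, -170.8595], 'contact_force': [0.5074, -1.6607, 8.3435], 'wrist_torque': [-0.3084, 0.095, -0.1421], 'grip_width': 0.0199, 'joint_pos': [-43.118, 22.4793, 27.8211, 113.142, -13.9921, 47.3972, 91.5518]}
```

View pics/p5.png

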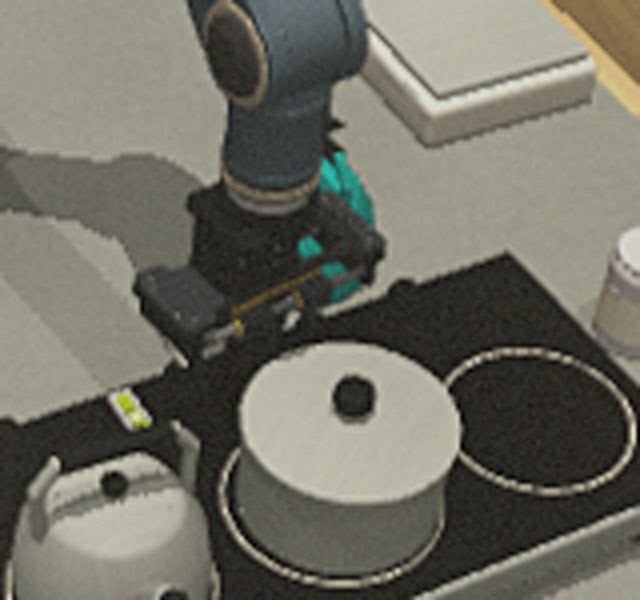

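View pics/p5t.png

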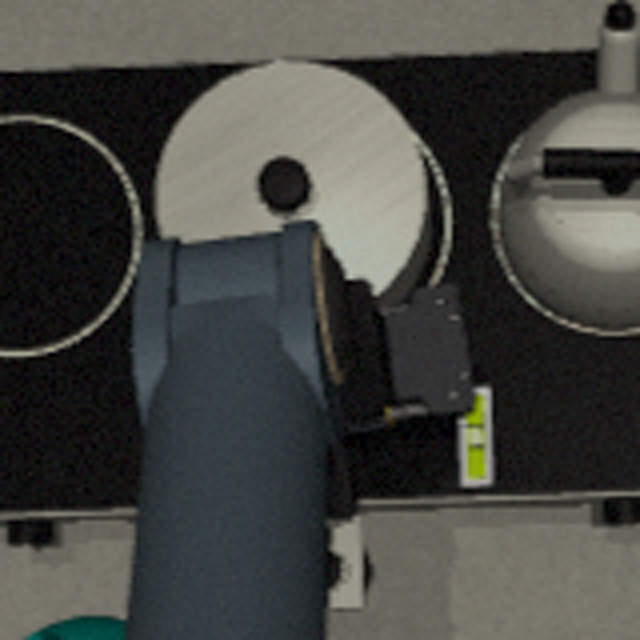

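```bash
cat >> h.py <<'E'
def overlay(raw,n,circs,crop,s,fn):
    im=cv2.imread('pics/raw_'+raw+'.png'); x0,y0,x1,y1=crop
    o=cv2.resize(im[y0:y1,x0:x1],None,fx=s,fy=s,interpolation=cv2.INTER_CUBIC)
    th=np.linspace(0,2*np.pi,120)
    for (x,y,z,r,col) in circs:
        for u,v in w2px(n,np.c_[x+r*np.cos(th),y+r*np.sin(th),0*th+z]): cv2.circle(o,(int((u-x0+.5)*s),int((v-y0+.5)*s)),1,col,-1)
    cv2.imwrite('pics/'+fn+'.png',o)
E
python3 - <<'E'
from h import *
print(px2w('top',180+290/4,140+196/4,.159),px2w('top',180+285/4,140+183/4,.196),px2w('scene',300+354/4,130+397/4,.189))
top=cv2.imread('pics/raw_p5t.png')[...,::-1];sc=cv2.imread('pics/raw_p5.png')[...,::-1]
for n,im in(('top',top),('scene',sc)):
    p,c=fitrings(n,im,[.6004,.1721,.0392],('L','B')); f=hobT(p,0); print(n,p,c,'B',f((.035,0,.073)))
c=(.6354,.1735)
cs=[(.6344,.1728,.073,.087,(0,0,255)),(.6344,.1728,.073,.080,(0,255,0))]
overlay('p5','scene',cs,(345,200,425,280),8,'p6')
E
```

```text
[0.63589713 0.17780759 0.159     ] [0.63607453 0.17542864 0.196     ] [0.64096054 0.17587364 0.189     ]
top [0.59998541 0.17342558 0.03333843] -86.31591796875 B [0.63496596 0.17459221 0.073     ]
scene [0.59923689 0.17145727 0.03651532] -105.1185531616211 B [0.63421356 0.17273502 0.073     ]
```

View pics/p6.png

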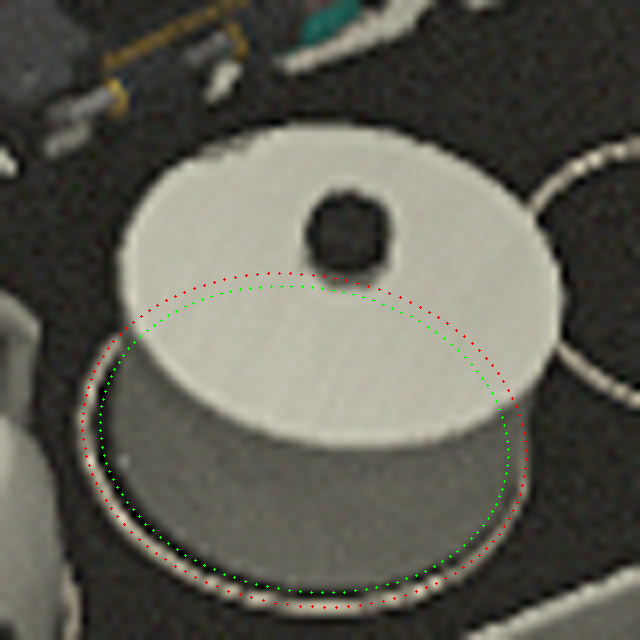

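>>> {"fn": "servo_tool", "kwargs": {
  "plan": [
    [0,-0.002,0.0,0,0],
    [0.001,-0.003,0.0,0,0],
    [0.001,-0.003,0.0,0,0]
  ]
}}

```text
t: 20.7
tool_pos: [0.5202, 0.1556, 0.1481]
tool_rot: [179.9, 0.1, -170.7]
contact_force: [-2.7, 2.2, 10.4]
grip_width: 0.0199
```

```bash
python3 - <<'E'
from h import *
st()
I=np.mean([ctrl.read_camera('scene').astype(float) for _ in range(4)],0)
cv2.imwrite('pics/raw_p7.png',I[...,::-1].astype(np.uint8))
cs=[(.6344,.1728,.073,.0885,(0,0,255)),(.6344,.1728,.073,.080,(0,255,0))]
overlay('p7','scene',cs,(345,235,425,280),10,'p7')
overlay('p7','scene',[],(345,235,425,280),10,'p7b')
E
```

```text
{'t': 20.7, 'tool_pos': [0.5202, 0.1556, 0.1481], 'tool_rot': [179.8955, 0.1186, -170.714], 'contact_force': [-2.6809, 2.1788, 10.4296], 'wrist_torque': [0.3482, 0.5623, 0.1635], 'grip_width': 0.0199, 'joint_pos': [-42.8922, 22.4963, 27.7386, 113.1021, -14.0968, 47.5077, 91.9106]}
```

View pics/p7.png

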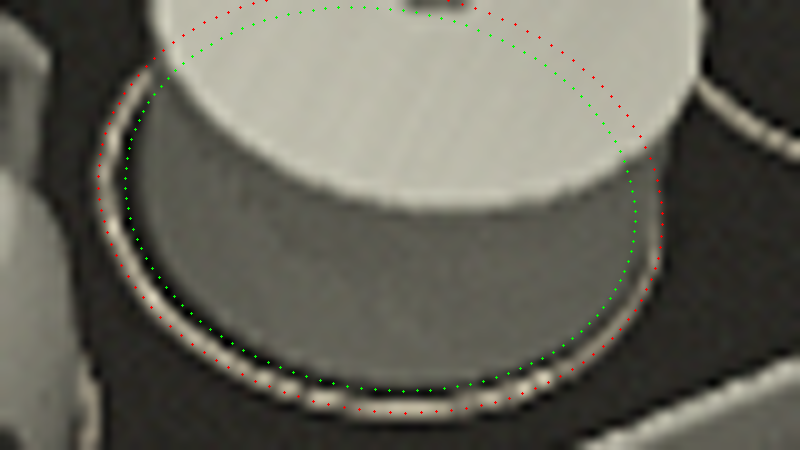

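View pics/p7b.png

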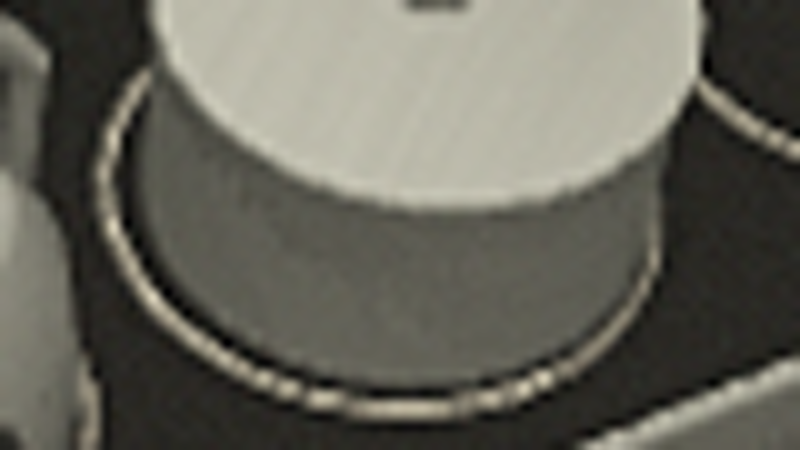

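```bash
python3 - <<'E'
from h import *
b=np.array([.6344,.1728,.073]);q=lambda d:w2px('scene',b+d)[0]
J=np.array([(q([.01,0,0])-q([0,0,0]))/10,(q([0,.01,0])-q([0,0,0]))/10]).T;print(J,np.linalg.solve(J,[-1.3,.8]))
E
```

```text
[[ 0.1563657   0.2771651 ]
 [ 0.21998256 -0.09631154]] [ 1.26957002 -5.40658696]
```

>>> {"fn": "servo_tool", "kwargs": {
  "plan": [
    [0,-0.002,0.001,0,0],
    [0.001,-0.004,0.001,0,0],
    [0.001,-0.004,0.001,0,0]
  ]
}}

```text
t: 21.2
tool_pos: [0.521, 0.1508, 0.1481]
tool_rot: [180.0, 0.1, -170.7]
contact_force: [-1.3, 2.8, 6.2]
grip_width: 0.0195
```

```bash
python3 - <<'E'
from h import *
st()
I=np.mean([ctrl.read_camera('scene').astype(float) for _ in range(4)],0)
cv2.imwrite('pics/raw_p8.png',I[...,::-1].astype(np.uint8))
cs=[(.6344,.1728,.073,.0885,(0,0,255)),(.6344,.1728,.073,.080,(0,255,0))]
overlay('p8','scene',cs,(345,235,425,280),10,'p8')
I=np.mean([ctrl.read_camera('top').astype(float) for _ in range(4)],0)
cv2.imwrite('pics/raw_p8t.png',I[...,::-1].astype(np.uint8))
overlay('p8t','top',[(.6355,.1743,.073,.0885,(0,0,255)),(.6355,.1743,.158,.083,(0,255,0)),(.6355,.1743,.196,.014,(0,255,0))],(210,145,300,235),7,'p8t')
E
```

```text
{'t': 21.2, 'tool_pos': [0.521, 0.1508, 0.1481], 'tool_rot': [179.9822, 0.085, -170.7465], 'contact_force': [-1.294, 2.8427, 6.1903], 'wrist_torque': [0.3637, 0.2927, 0.1906], 'grip_width': 0.0195, 'joint_pos': [-42.5119, 22.4792, 27.8464, 113.1448, -14.0202, 47.535, 92.3137]}
```

View pics/p8.png

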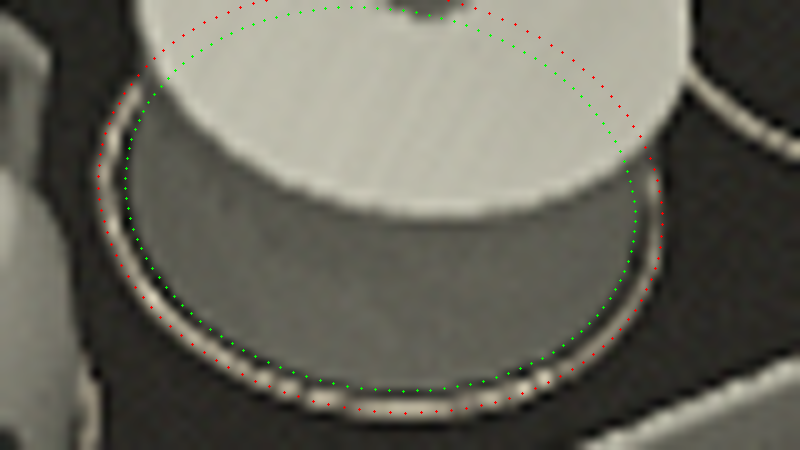

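View pics/p8t.png

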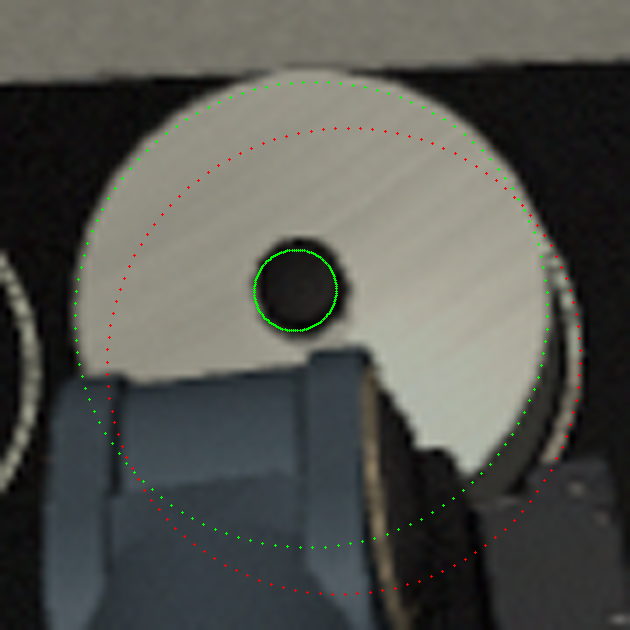

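>>> {"fn": "servo_tool", "kwargs": {
  "plan": [
    [0,0,0,0,0.2],
    [0,0,0,0,0.4],
    [0,0,0,0,0.5],
    [0,0,0.04,0,0.5],
    [0,0,0.09,0,0.6]
  ]
}}

```text
t: 22.1
tool_pos: [0.5189, 0.1495, 0.236]
tool_rot: [-179.8, -0.3, -170.8]
contact_force: [1.0, 1.2, -0.4]
grip_width: 0.0436
```

>>> {"fn": "servo_tool", "kwargs": {
  "plan": [
    [0.02,0.004,0.02,0,0.6],
    [0.05,0.008,0.02,0,0.6],
    [0.08,0.012,0.02,0,0.6],
    [0.115,0.022,0.02,0,0.6],
    [0.115,0.022,0.02,0,0.6]
  ]
}}

```text
t: 22.6
tool_pos: [0.6386, 0.1732, 0.2559]
tool_rot: [-179.9, 0.1, -170.8]
contact_force: [-0.9, -0.2, -1.1]
grip_width: 0.0522
```

```bash
python3 - <<'E'
from h import *
st()
snap('scene','p9',(300,130,460,280),4)
overlay('p9','scene',[(.6344,.1728,.073,.080,(0,255,0))],(345,215,425,280),10,'p9o')
E
```

```text
{'t': 22.6, 'tool_pos': [0.6386, 0.1732, 0.2559], 'tool_rot': [-179.8564, 0.0826, -170.7619], 'contact_force': [-0.8599, -0.2474, -1.0563], 'wrist_torque': [0.0228, 0.0247, -0.0223], 'grip_width': 0.0522, 'joint_pos': [-39.6504, 27.037, 29.9891, 90.7401, -14.2374, 66.0083, 92.6651]}
```

View pics/p9.png

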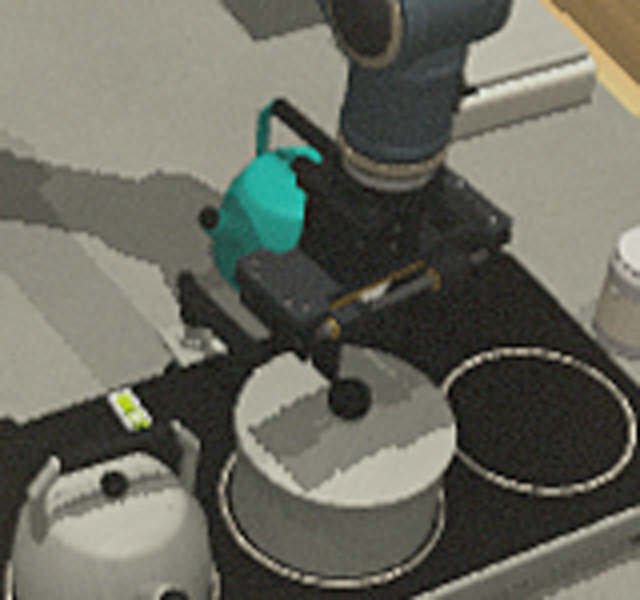

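View pics/p9o.png

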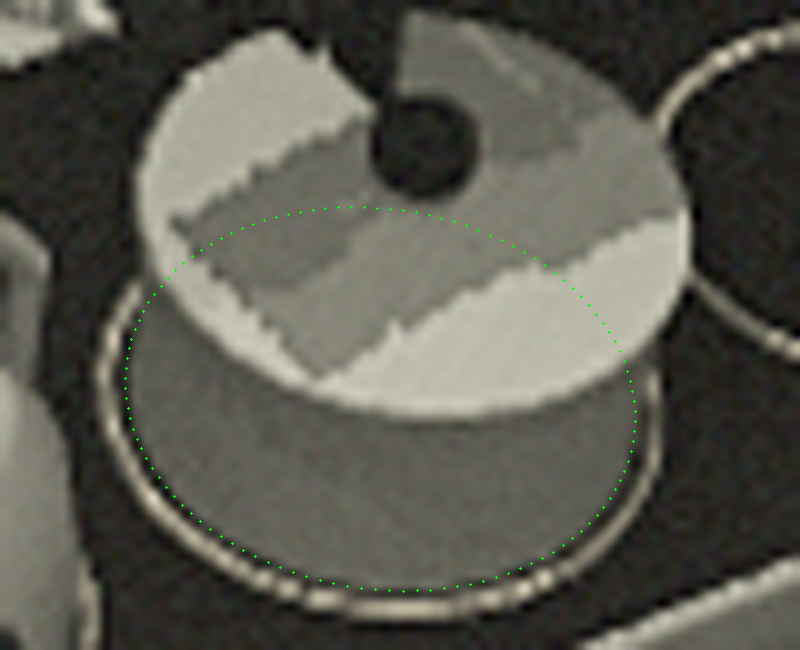

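>>> {"fn": "servo_tool", "kwargs": {
  "plan": [
    [-0.002,0,-0.025,0,0.6],
    [-0.002,0,-0.045,0,0.6],
    [-0.002,0,-0.056,0,0.6],
    [-0.002,0,-0.056,0,0.6]
  ]
}}

```text
t: 23.05
tool_pos: [0.6321, 0.1721, 0.1999]
tool_rot: [-179.9, -0.2, -170.8]
contact_force: [0.3, -0.5, -0.9]
grip_width: 0.0522
```

>>> {"fn": "servo_tool", "kwargs": {
  "plan": [
    [0,0,0,0,0],
    [0,0,0,0,0],
    [0,0,0,0,0],
    [0,0,0,0,0]
  ],
  "newtons": 25
}}

```text
t: 23.45
tool_pos: [0.6344, 0.1724, 0.2028]
tool_rot: [-180.0, 0.2, -170.7]
contact_force: [0.4, -0.7, 2.6]
grip_width: 0.0315
```

```bash
python3 - <<'E'
from h import *
st()
snap('scene','l1',(330,170,430,270),6)
E
```

```text
{'t': 23.45, 'tool_pos': [0.6344, 0.1724, 0.2028], 'tool_rot': [-179.9709, 0.1575, -170.7476], 'contact_force': [0.3527, -0.7042, 2.6496], 'wrist_torque': [-0.2464, 0.0415, 0.0245], 'grip_width': 0.0315, 'joint_pos': [-39.055, 29.2567, 28.9464, 94.6956, -15.8044, 59.996, 93.9749]}
```

View pics/l1.png

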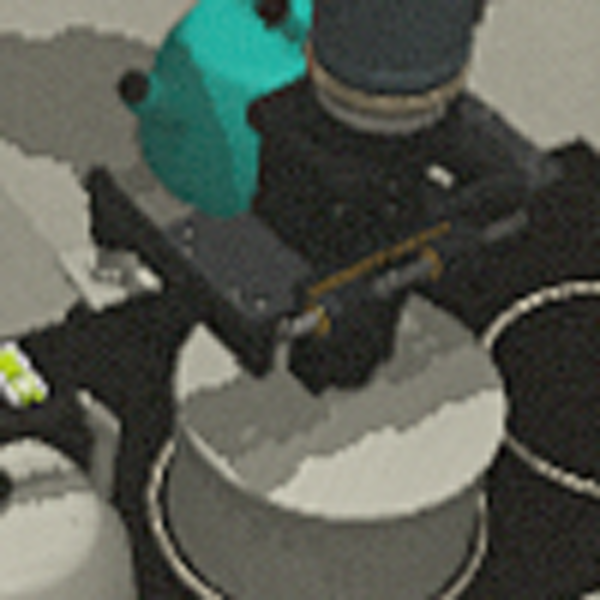

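>>> {"fn": "servo_tool", "kwargs": {
  "plan": [
    [0,0,0.01,0,0],
    [0,0,0.03,0,0],
    [0,0,0.05,0,0],
    [0,0.04,0.05,0,0],
    [0,0.08,0.05,0,0]
  ],
  "newtons": 30
}}

```text
t: 24.0
tool_pos: [0.6345, 0.2522, 0.2534]
tool_rot: [180.0, 0.2, -171.0]
contact_force: [0.2, 0.6, -2.5]
grip_width: 0.0312
```

>>> {"fn": "servo_tool", "kwargs": {
  "plan": [
    [0,0.04,0,0,0],
    [0,0.08,0,0,0],
    [-0.005,0.115,0,0,0],
    [-0.005,0.125,-0.02,0,0],
    [-0.005,0.125,-0.06,0,0]
  ]
}}

```text
t: 24.5
tool_pos: [0.6295, 0.3823, 0.1938]
tool_rot: [179.8, 0.4, -170.5]
contact_force: [0.3, -1.1, -2.8]
grip_width: 0.0314
```

>>> {"fn": "servo_tool", "kwargs": {
  "plan": [
    [0,0,-0.03,0,0],
    [0,0,-0.05,0,0],
    [0,0,-0.062,0,0],
    [0,0,-0.066,0,0],
    [0,0,-0.067,0,0]
  ]
}}

```text
t: 25.0
tool_pos: [0.6293, 0.3776, 0.1251]
tool_rot: [-180.0, 0.1, -170.8]
contact_force: [0.5, 0.2, -2.0]
grip_width: 0.0315
```

```bash
python3 - <<'E'
from h import *
st()
snap('scene','l2',(330,130,490,270),4)
E
```

```text
{'t': 25.0, 'tool_pos': [0.6293, 0.3776, 0.1251], 'tool_rot': [-179.9943, 0.1025, -170.7621], 'contact_force': [0.4573, 0.2497, -1.971], 'wrist_torque': [0.0074, -0.0036, 0.0252], 'grip_width': 0.0315, 'joint_pos': [-50.0599, 40.2565, 25.301, 86.4328, -19.0603, 57.5152, 79.501]}
```

View pics/l2.png

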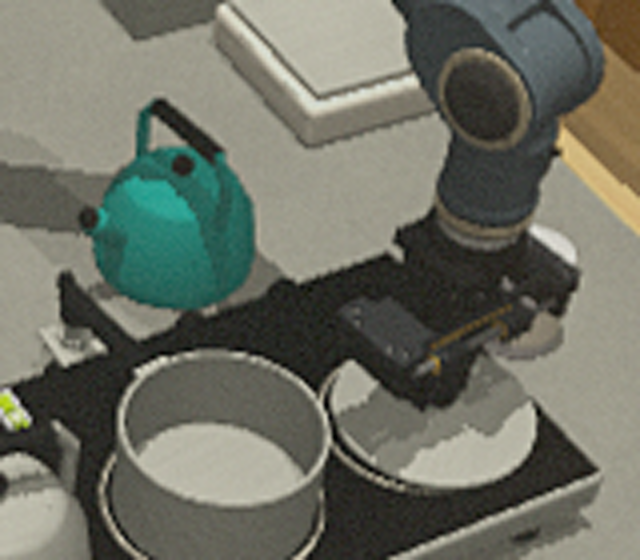

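Lid is just above the left ring; lower it 1.5 mm, release, and head for the board.

>>> {"fn": "servo_tool", "kwargs": {
  "plan": [
    [0,0,-0.001,0,0],
    [0,0,-0.0015,0,0.3],
    [0,0,-0.0015,0,0.5],
    [0,0,-0.0015,0,0.6],
    [0,0,0.03,0,0.7]
  ]
}}

```text
t: 25.55
tool_pos: [0.6261, 0.3769, 0.1507]
tool_rot: [-179.8, -0.4, -170.7]
contact_force: [-0.1, -0.5, -0.3]
grip_width: 0.0476
```

>>> {"fn": "servo_tool", "kwargs": {
  "plan": [
    [0,0,0.045,0,0.7],
    [0,0,0.09,0,0.7],
    [-0.02,-0.04,0.11,0,0.7],
    [-0.04,-0.085,0.12,0,0.7],
    [-0.06,-0.13,0.12,0,0.7]
  ]
}}

```text
t: 26.05
tool_pos: [0.5693, 0.2467, 0.2772]
tool_rot: [179.9, 0.3, -170.7]
contact_force: [0.6, 0.2, 1.2]
grip_width: 0.0609
```

```bash
python3 - <<'E'
from h import *
st()
snap('scene','l3');snap('top','l3t')
a=cv2.imread('pics/raw_l3t.png');cv2.imwrite('pics/b1.png',cv2.resize(a[200:255,405:490],None,fx=8,fy=8,interpolation=cv2.INTER_CUBIC))
E
```

```text
{'t': 26.05, 'tool_pos': [0.5693, 0.2467, 0.2772], 'tool_rot': [179.9294, 0.3346, -170.7005], 'contact_force': [0.632, 0.1525, 1.1908], 'wrist_torque': [-0.0406, -0.0466, 0.0048], 'grip_width': 0.0609, 'joint_pos': [-49.7675, 21.7072, 30.2947, 95.2973, -11.7986, 65.8452, 82.8459]}
```

View pics/l3t.png

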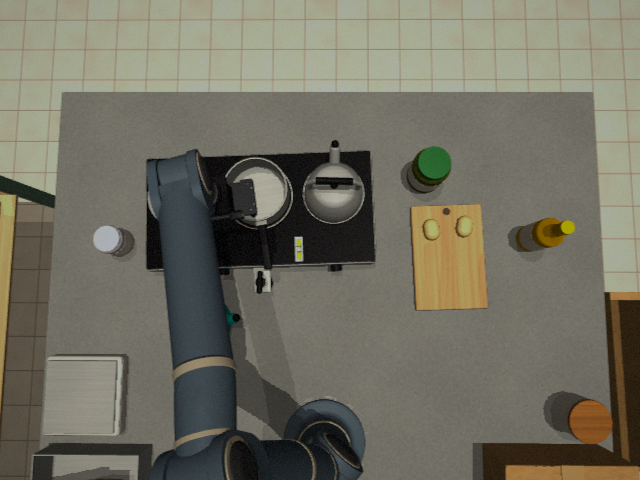

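View pics/l3.png

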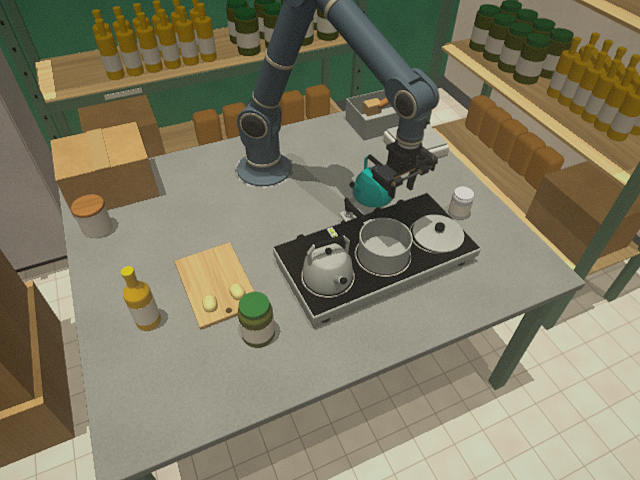

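View pics/b1.png

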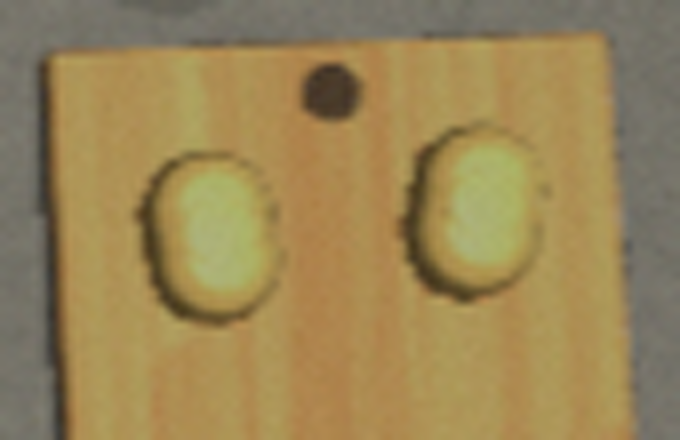

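```bash
cat >> h.py <<'E'
def pots(raw):
    a=cv2.imread('pics/raw_%s.png'%raw)[200:315,405:495]; s=6
    a=cv2.resize(a,None,fx=s,fy=s,interpolation=cv2.INTER_CUBIC); hsv=cv2.cvtColor(a,cv2.COLOR_BGR2HSV)
    m=cv2.inRange(hsv,(23,60,60),(40,255,255)); m=cv2.morphologyEx(m,cv2.MORPH_OPEN,np.ones((9,9)))
    out=[]
    for c in cv2.findContours(m,cv2.RETR_EXTERNAL,cv2.CHAIN_APPROX_NONE)[0]:
        if cv2.contourArea(c)<1500: continue
        P=np.array([px2w('top',(u+.5)/s-.5+405,(v+.5)/s-.5+200,.030)[:2] for u,v in c[:,0]])
        (cx,cy),(w,h),ang=cv2.fitEllipse((P*1000).astype(np.float32)) 
        ax=ang+90 if h>w else ang
        out.append((cx,cy,w,h,(ax+90)%180-90)); 
    cv2.imwrite('pics/mask.png',m); return out
E
python3 - <<'E'
from h import *
for o in pots('l3t'):print(np.round(o,1))
E
```

```text
[ 382.3 -290.9    6.5   80.8    0.9]
[ 556.8 -285.9   30.3   46.4    8.4]
[ 565.9 -375.3   31.4   46.3  -11.7]
```

View pics/mask.png

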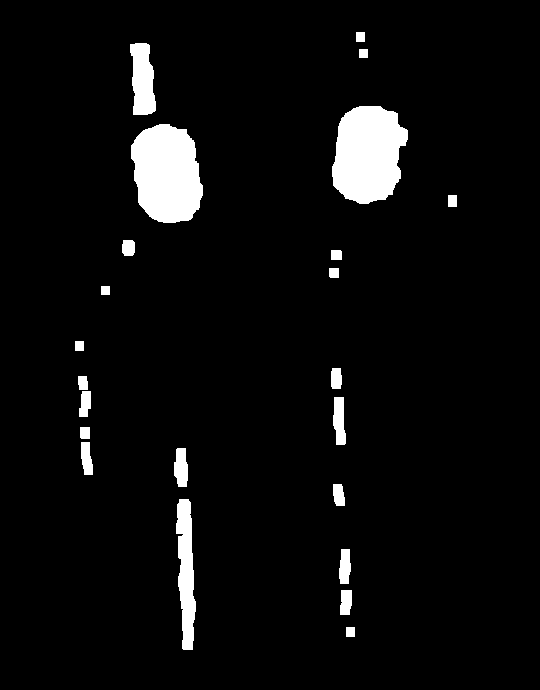

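```bash
python3 - <<'E'
from h import *
for u,v in((211.5,237.5),(476,211)):
    print(px2w('top',(u+.5)/8-.5+405,(v+.5)/8-.5+200,.026))
# scene check
a=cv2.imread('pics/raw_l3.png');s=8;o=cv2.resize(a[270:325,180:270],None,fx=s,fy=s,interpolation=cv2.INTER_CUBIC)
for (x,y,yaw) in((.5555,-.284,8),(.564,-.372,-11)):
    t=np.linspace(0,6.28,50);c,n=np.cos(np.radians(yaw)),np.sin(np.radians(yaw))
    X=.029*np.cos(t);Y=.021*np.sin(t)
    for u,v in w2px('scene',np.c_[x+c*X-n*Y,y+n*X+c*Y,0*t+.018]): cv2.circle(o,(int((u-180+.5)*s),int((v-270+.5)*s)),1,(0,0,255),-1)
cv2.imwrite('pics/b2.png',o)
E
```

```text
[ 0.55510893 -0.2830633   0.026     ]
[ 0.56434474 -0.37142364  0.026     ]
```

View pics/b2.png

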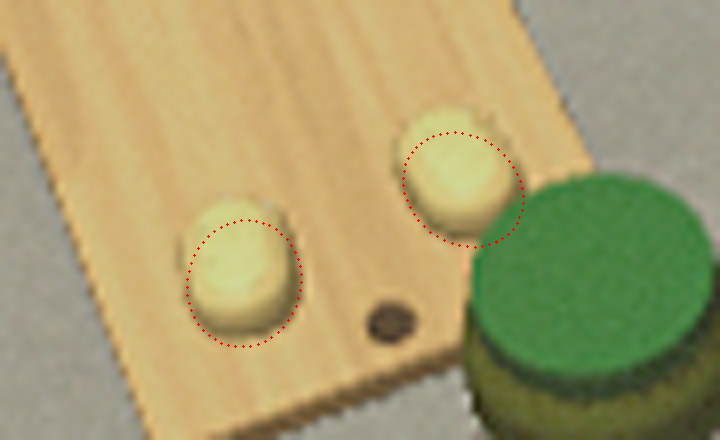

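>>> {"fn": "servo_tool", "kwargs": {
  "plan": [
    [-0.003,-0.045,0.015,0,0.7],
    [-0.006,-0.09,0.023,0,0.7],
    [-0.009,-0.135,0.023,0,0.7],
    [-0.01,-0.18,0.023,0,0.7],
    [-0.012,-0.225,0.023,0,0.7]
  ]
}}

```text
t: 26.65
tool_pos: [0.5569, 0.0214, 0.2984]
tool_rot: [180.0, 0.2, -170.7]
contact_force: [1.4, 0.1, -0.3]
grip_width: 0.0614
```

>>> {"fn": "servo_tool", "kwargs": {
  "plan": [
    [0,-0.045,0,0,0.7],
    [0,-0.09,0,0,0.7],
    [0,-0.135,0,0,0.7],
    [0,-0.18,0,0,0.7],
    [0,-0.225,0,0,0.7]
  ]
}}

```text
t: 27.15
tool_pos: [0.5571, -0.2037, 0.2982]
tool_rot: [-180.0, 0.1, -170.7]
contact_force: [0.4, -0.3, 0.4]
grip_width: 0.0607
```

>>> {"fn": "servo_tool", "kwargs": {
  "plan": [
    [0,-0.04,-0.02,-0.02,0.7],
    [0,-0.08,-0.05,-0.04,0.7],
    [0,-0.08,-0.08,-0.04,0.7]
  ]
}}

```text
t: 27.45
tool_pos: [0.5554, -0.2896, 0.218]
tool_rot: [-179.6, 0.1, -173.6]
contact_force: [-0.5, -0.8, -0.2]
grip_width: 0.0609
```

```bash
python3 - <<'E'
from h import *
st()
snap('scene','b3',(180,210,300,330),5);snap('top','b3t',(380,140,560,280),4)
E
```

```text
{'t': 27.45, 'tool_pos': [0.5554, -0.2896, 0.218], 'tool_rot': [-179.6459, 0.1276, -173.5588], 'contact_force': [-0.4589, -0.7837, -0.2064], 'wrist_torque': [0.0213, 0.0487, -0.0588], 'grip_width': 0.0609, 'joint_pos': [-4.6644, 27.3677, 39.5078, 98.7327, -19.3775, 60.6138, 137.686]}
```

View pics/b3.png

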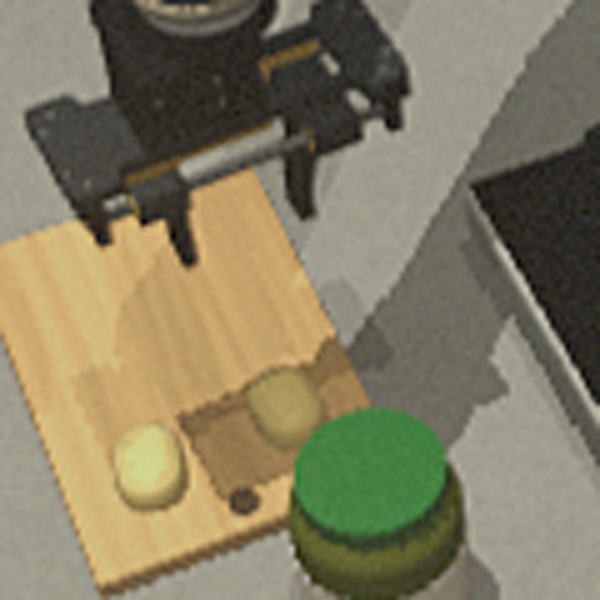

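View pics/b3t.png

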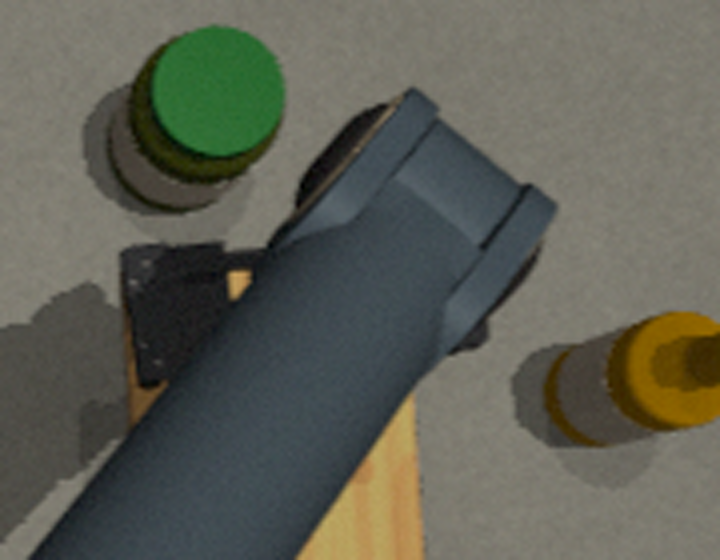

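>>> {"fn": "servo_tool", "kwargs": {
  "plan": [
    [-0.002,0,-0.045,0,0.7],
    [-0.002,0,-0.09,0,0.7],
    [-0.002,0,-0.13,0,0.7],
    [-0.002,0,-0.16,0,0.7],
    [-0.002,0,-0.17,0,0.7]
  ]
}}

```text
t: 28.05
tool_pos: [0.555, -0.2798, 0.0459]
tool_rot: [179.9, -0.1, -172.9]
contact_force: [-0.1, 0.3, 0.3]
grip_width: 0.0606
```

>>> {"fn": "servo_tool", "kwargs": {
  "plan": [
    [0,0,-0.001,0,0.6],
    [0,0,-0.001,0,0.6]
  ]
}}

```text
t: 28.25
tool_pos: [0.5565, -0.2825, 0.0486]
tool_rot: [-179.9, 0.2, -173.0]
contact_force: [0.6, -0.5, 0.3]
grip_width: 0.0544
```

```bash
python3 - <<'E'
from h import *
st()
snap('scene','b4',(180,210,300,330),5)
E
```

```text
{'t': 28.25, 'tool_pos': [0.5565, -0.2825, 0.0486], 'tool_rot': [-179.9023, 0.2259, -172.9772], 'contact_force': [0.5676, -0.518, 0.32], 'wrist_torque': [0.0142, 0.0438, -0.0082], 'grip_width': 0.0544, 'joint_pos': [0.5988, 38.5926, 31.787, 105.8028, -28.5879, 43.4848, 144.9542]}
```

View pics/b4.png

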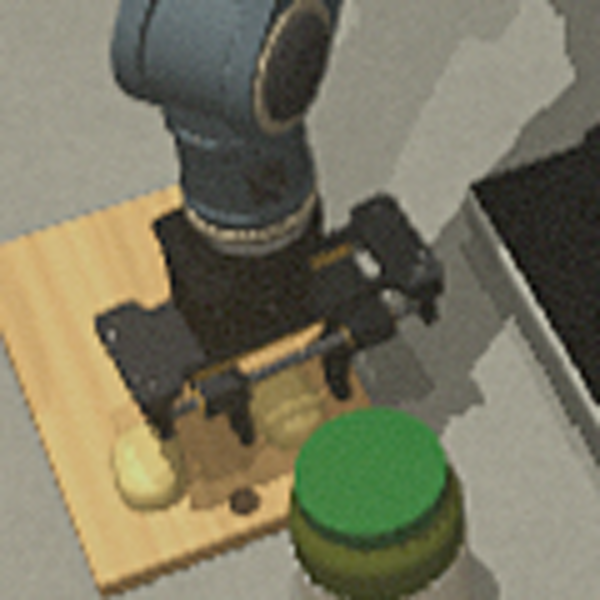

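>>> {"fn": "servo_tool", "kwargs": {
  "plan": [
    [-0.001,0,-0.003,0,0.4],
    [-0.001,0,-0.003,0,0],
    [-0.001,0,-0.003,0,0],
    [-0.001,0,-0.003,0,0],
    [-0.001,0,-0.003,0,0]
  ],
  "newtons": 18
}}

```text
t: 28.8
tool_pos: [0.5542, -0.2825, 0.0446]
tool_rot: [-180.0, 0.1, -173.0]
contact_force: [-0.8, 1.0, 6.4]
grip_width: 0.0414
```

>>> {"fn": "servo_tool", "kwargs": {
  "plan": [
    [0,0,0,0,0],
    [0,0,0.03,0,0],
    [0,0,0.06,0,0],
    [0,0,0.1,0,0],
    [0,0,0.14,0,0]
  ]
}}

```text
t: 29.3
tool_pos: [0.5532, -0.2819, 0.1844]
tool_rot: [180.0, -0.0, -173.0]
contact_force: [0.2, -0.3, -1.3]
grip_width: 0.0416
```

```bash
python3 - <<'E'
from h import *
st()
snap('scene','b5',(180,190,300,310),5)
E
```

```text
{'t': 29.3, 'tool_pos': [0.5532, -0.2819, 0.1844], 'tool_rot': [179.9731, -0.0263, -173.0418], 'contact_force': [0.2262, -0.2544, -1.2546], 'wrist_torque': [-0.0515, -0.0655, -0.0054], 'grip_width': 0.0416, 'joint_pos': [-4.3579, 29.0087, 38.403, 101.1199, -20.9955, 57.2475, 139.0724]}
```

View pics/b5.png

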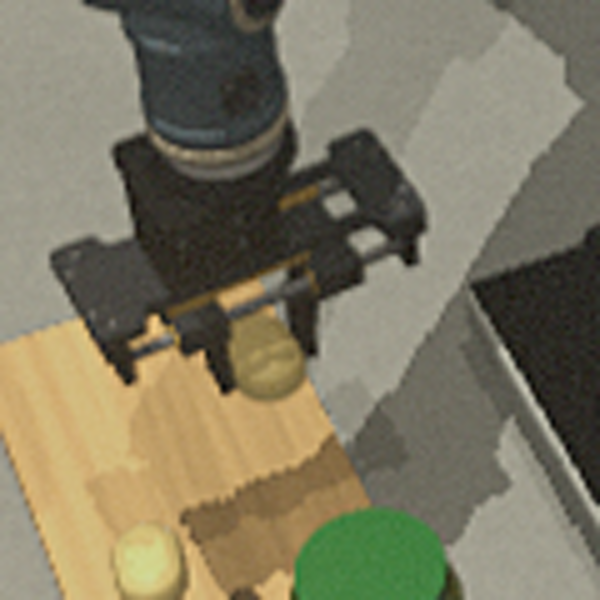

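>>> {"fn": "servo_tool", "kwargs": {
  "plan": [
    [0,0,0.045,0,0],
    [0,0,0.09,0,0],
    [0,0.03,0.125,0,0],
    [0,0.07,0.125,0,0],
    [0,0.115,0.125,0,0]
  ]
}}

```text
t: 29.85
tool_pos: [0.5538, -0.1674, 0.3098]
tool_rot: [-179.9, 0.2, -173.2]
contact_force: [-0.0, 0.1, -1.2]
grip_width: 0.0416
```

>>> {"fn": "servo_tool", "kwargs": {
  "plan": [
    [0.01,0.042,0,0,0],
    [0.02,0.084,0,0,0],
    [0.03,0.126,0,0,0],
    [0.04,0.168,0,0,0],
    [0.05,0.21,0,0,0]
  ]
}}

```text
t: 30.35
tool_pos: [0.6037, 0.0446, 0.3083]
tool_rot: [180.0, 0.0, -173.0]
contact_force: [0.7, -0.4, 0.5]
grip_width: 0.0413
```

>>> {"fn": "servo_tool", "kwargs": {
  "plan": [
    [0.015,0.04,0,0,0],
    [0.03,0.08,0,0,0],
    [0.045,0.115,0,0,0],
    [0.063,0.129,0,0,0],
    [0.063,0.129,-0.03,0,0]
  ]
}}

```text
t: 30.85
tool_pos: [0.6702, 0.1762, 0.2809]
tool_rot: [179.9, 0.5, -172.7]
contact_force: [0.2, 0.6, -0.7]
grip_width: 0.0417
```

```bash
python3 - <<'E'
from h import *
st()
snap('scene','b6',(310,120,450,280),4)
E
```

```text
{'t': 30.85, 'tool_pos': [0.6702, 0.1762, 0.2809], 'tool_rot': [179.9133, 0.5404, -172.7123], 'contact_force': [0.17, 0.5507, -0.7083], 'wrist_torque': [-0.0077, 0.001, 0.0352], 'grip_width': 0.0417, 'joint_pos': [-40.3395, 29.546, 33.8482, 84.7787, -17.0285, 70.2763, 92.9556]}
```

View pics/b6.png

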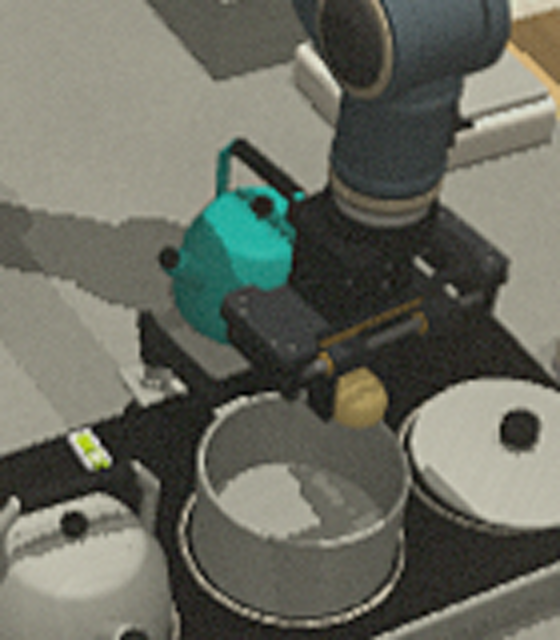

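>>> {"fn": "servo_tool", "kwargs": {
  "plan": [
    [0,0,-0.045,0,0],
    [0,0,-0.09,0,0],
    [0,0,-0.125,0,0],
    [0,0,-0.145,0,0],
    [0,0,-0.152,0,0]
  ]
}}

```text
t: 31.4
tool_pos: [0.6647, 0.1711, 0.1236]
tool_rot: [-179.9, -0.3, -173.1]
contact_force: [0.0, -0.1, -0.6]
grip_width: 0.0412
```

>>> {"fn": "servo_tool", "kwargs": {
  "plan": [
    [0,0,0,0,0],
    [0,0,0,0,0.6],
    [0,0,0,0,0.65],
    [0,0,0,0,0.65],
    [0,0,0.03,0,0.65]
  ]
}}

```text
t: 31.9
tool_pos: [0.6643, 0.1718, 0.1539]
tool_rot: [-179.9, -0.3, -173.0]
contact_force: [0.7, 0.5, -0.5]
grip_width: 0.0561
```

>>> {"fn": "servo_tool", "kwargs": {
  "plan": [
    [0,0,0.045,0,0.7],
    [0,0,0.09,0,0.7],
    [0,0,0.135,0,0.7],
    [-0.03,-0.02,0.155,0,0.7],
    [-0.06,-0.05,0.155,0,0.7]
  ]
}}

```text
t: 32.4
tool_pos: [0.6084, 0.1231, 0.3161]
tool_rot: [179.9, 0.6, -172.8]
contact_force: [0.4, -0.6, -0.1]
grip_width: 0.0607
```

```bash
python3 - <<'E'
from h import *
st()
snap('scene','b7',(180,180,440,330),3)
snap('top','b7t')
a=cv2.imread('pics/raw_b7t.png');cv2.imwrite('pics/b7b.png',cv2.resize(a[200:255,405:490],None,fx=8,fy=8,interpolation=cv2.INTER_CUBIC))
E
```

```text
{'t': 32.4, 'tool_pos': [0.6084, 0.1231, 0.3161], 'tool_rot': [179.9186, 0.5517, -172.8319], 'contact_force': [0.3505, -0.6185, -0.1251], 'wrist_torque': [-0.0775, 0.0142, -0.0063], 'grip_width': 0.0607, 'joint_pos': [-41.9486, 20.7317, 36.1068, 92.6232, -12.8845, 70.277, 93.8164]}
```

View pics/b7.png

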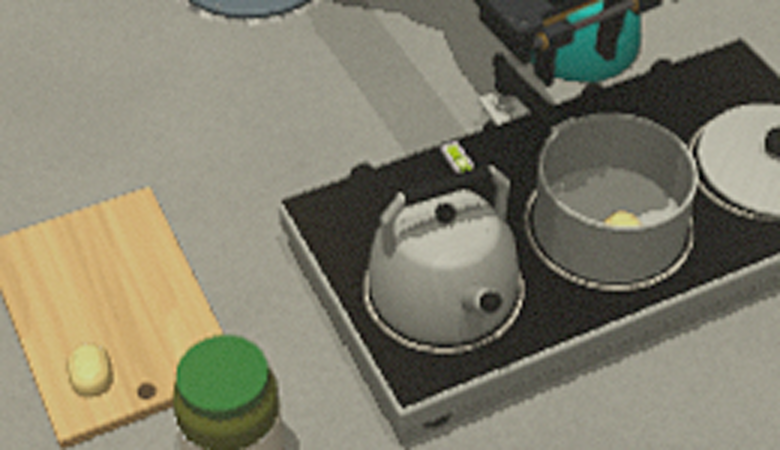

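View pics/b7b.png

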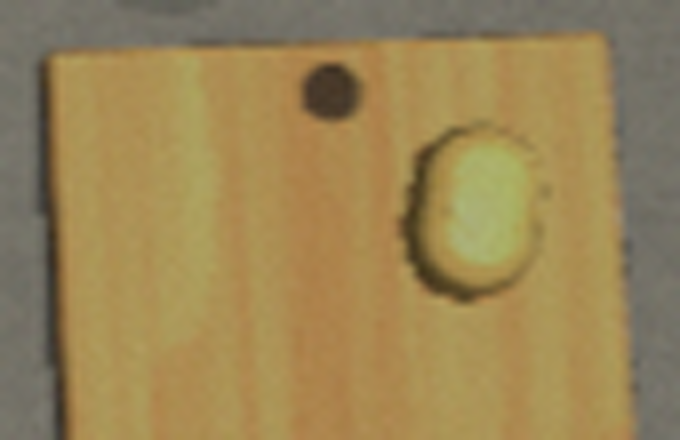

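>>> {"fn": "servo_tool", "kwargs": {
  "plan": [
    [-0.01,-0.045,0,-0.05,0.7],
    [-0.02,-0.09,0,-0.1,0.7],
    [-0.03,-0.135,0,-0.15,0.7],
    [-0.035,-0.18,0,-0.2,0.7],
    [-0.04,-0.225,0,-0.25,0.7]
  ]
}}

```text
t: 33.0
tool_pos: [0.5664, -0.1048, 0.3125]
tool_rot: [179.9, 0.1, 172.5]
contact_force: [1.3, 1.2, 0.2]
grip_width: 0.061
```

>>> {"fn": "servo_tool", "kwargs": {
  "plan": [
    [0,-0.045,0,-0.05,0.7],
    [0,-0.09,0,-0.05,0.7],
    [0,-0.135,0,-0.05,0.7],
    [0,-0.18,0,-0.05,0.7],
    [-0.002,-0.225,-0.02,-0.05,0.7]
  ]
}}

```text
t: 33.5
tool_pos: [0.5664, -0.3309, 0.2946]
tool_rot: [-179.9, 0.4, 169.8]
contact_force: [-0.2, -0.3, 0.1]
grip_width: 0.0608
```

>>> {"fn": "servo_tool", "kwargs": {
  "plan": [
    [0,-0.02,-0.04,0,0.7],
    [0,-0.04,-0.08,0,0.7],
    [0,-0.042,-0.1,0,0.7],
    [0,-0.042,-0.1,0,0.7]
  ]
}}

```text
t: 33.9
tool_pos: [0.5631, -0.3697, 0.1884]
tool_rot: [179.9, -0.3, 169.7]
contact_force: [0.6, 0.1, 0.1]
grip_width: 0.0613
```

```bash
python3 - <<'E'
from h import *
st()
snap('scene','b8',(160,190,280,330),5)
E
```

```text
{'t': 33.9, 'tool_pos': [0.5631, -0.3697, 0.1884], 'tool_rot': [179.8933, -0.284, 169.6859], 'contact_force': [0.5754, 0.1403, 0.0946], 'wrist_torque': [0.0352, -0.0631, 0.0816], 'grip_width': 0.0613, 'joint_pos': [2.4485, 34.7295, 41.3436, 93.2097, -25.1691, 62.0523, 130.5477]}
```

View pics/b8.png

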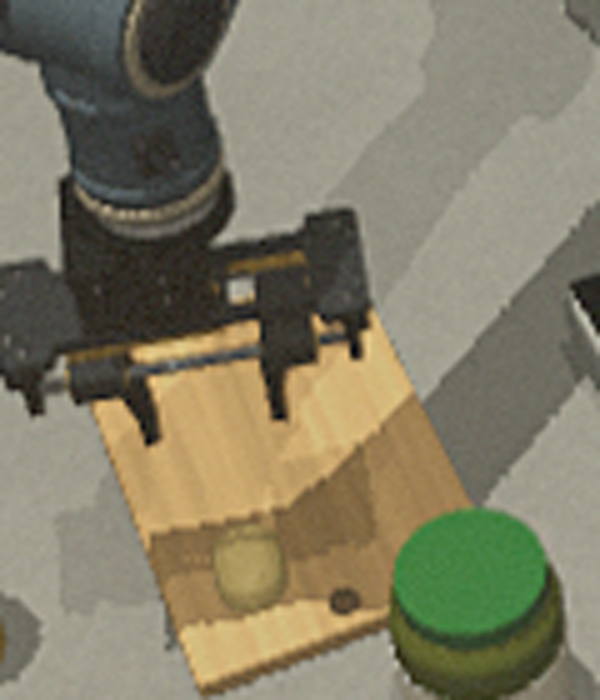

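>>> {"fn": "servo_tool", "kwargs": {
  "plan": [
    [-0.001,-0.001,-0.045,0,0.7],
    [-0.001,-0.001,-0.09,0,0.7],
    [-0.001,-0.001,-0.125,0,0.7],
    [-0.001,-0.001,-0.142,0,0.7],
    [-0.001,-0.001,-0.142,0,0.65]
  ]
}}

```text
t: 34.45
tool_pos: [0.5641, -0.3702, 0.0491]
tool_rot: [180.0, -0.0, 169.9]
contact_force: [-0.2, 0.1, 0.5]
grip_width: 0.0587
```

>>> {"fn": "servo_tool", "kwargs": {
  "plan": [
    [0,0,0,0,0.65]
  ]
}}

```text
t: 34.55
tool_pos: [0.5653, -0.3721, 0.052]
tool_rot: [-179.9, 0.3, 169.8]
contact_force: [-0.5, 0.1, 0.6]
grip_width: 0.057
```

```bash
python3 - <<'E'
from h import *
st()
snap('scene','b9',(160,190,280,330),5)
E
```

```text
{'t': 34.55, 'tool_pos': [0.5653, -0.3721, 0.052], 'tool_rot': [-179.9028, 0.2529, 169.8129], 'contact_force': [-0.4938, 0.116, 0.5832], 'wrist_torque': [0.0477, -0.0014, 0.0203], 'grip_width': 0.057, 'joint_pos': [6.2308, 43.2349, 35.5792, 98.181, -31.9875, 48.8254, 135.8057]}
```

View pics/b9.png

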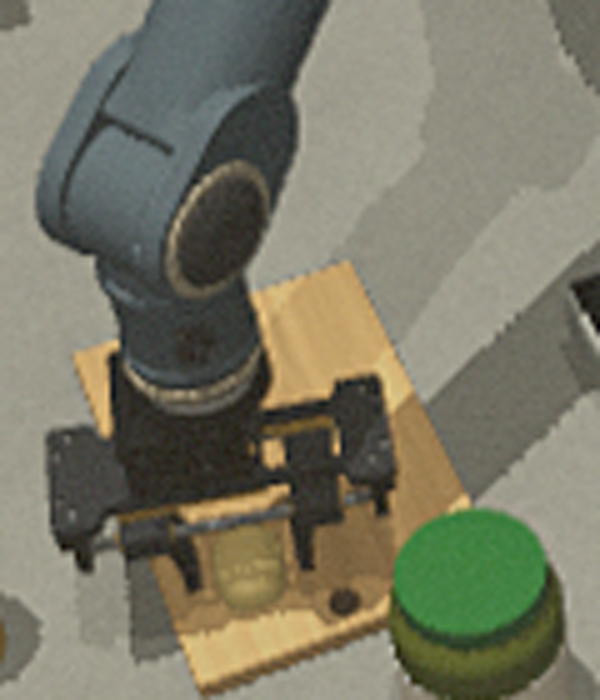

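>>> {"fn": "servo_tool", "kwargs": {
  "plan": [
    [-0.001,0,-0.006,0,0.4],
    [-0.001,0,-0.006,0,0],
    [-0.001,0,-0.006,0,0],
    [-0.001,0,-0.006,0,0],
    [-0.001,0,-0.006,0,0]
  ],
  "newtons": 18
}}

```text
t: 35.1
tool_pos: [0.563, -0.3714, 0.0443]
tool_rot: [-180.0, 0.1, 169.8]
contact_force: [-0.8, 2.0, 4.2]
grip_width: 0.0415
```

>>> {"fn": "servo_tool", "kwargs": {
  "plan": [
    [0,0,0,0,0],
    [0,0,0.03,0,0],
    [0,0,0.06,0,0],
    [0,0,0.1,0,0],
    [0,0,0.14,0,0]
  ]
}}

```text
t: 35.6
tool_pos: [0.5624, -0.3709, 0.1842]
tool_rot: [180.0, -0.0, 169.8]
contact_force: [0.6, 0.5, -1.3]
grip_width: 0.0415
```

```bash
python3 - <<'E'
from h import *
st()
snap('scene','b10',(160,190,280,330),5)
E
```

```text
{'t': 35.6, 'tool_pos': [0.5624, -0.3709, 0.1842], 'tool_rot': [179.998, -0.0258, 169.7731], 'contact_force': [0.58, 0.5217, -1.299], 'wrist_torque': [-0.0106, -0.0358, 0.0083], 'grip_width': 0.0415, 'joint_pos': [2.5071, 34.8679, 41.3463, 93.6344, -25.4871, 61.3139, 131.0069]}
```

View pics/b10.png

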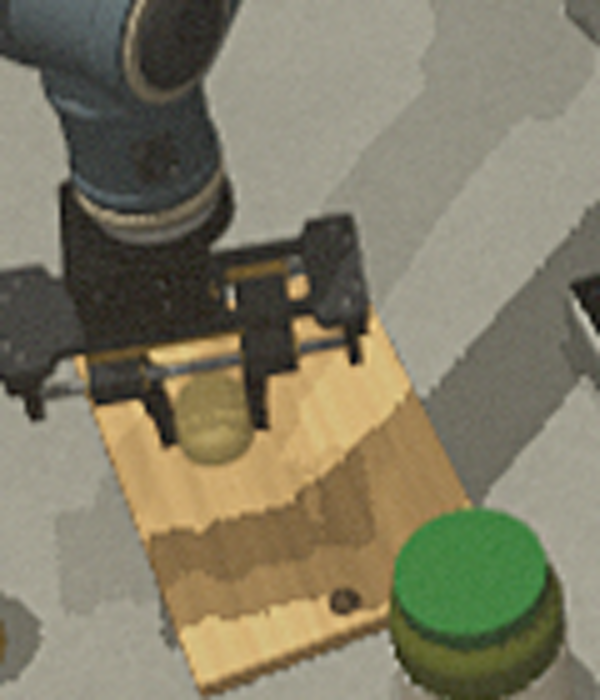

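>>> {"fn": "servo_tool", "kwargs": {
  "plan": [
    [0,0,0.045,0,0],
    [0,0,0.09,0,0],
    [0,0.03,0.128,0.05,0],
    [0,0.075,0.128,0.1,0],
    [0,0.12,0.128,0.15,0]
  ],
  "newtons": 22
}}

```text
t: 36.15
tool_pos: [0.5629, -0.2509, 0.3126]
tool_rot: [-179.9, 0.2, 178.4]
contact_force: [1.4, 0.7, -0.4]
grip_width: 0.0414
```

>>> {"fn": "servo_tool", "kwargs": {
  "plan": [
    [0,0.045,0,0.05,0],
    [0,0.09,0,0.1,0],
    [0,0.135,0,0.15,0],
    [0,0.18,0,0.15,0],
    [0.005,0.225,0,0.15,0]
  ]
}}

```text
t: 36.65
tool_pos: [0.567, -0.0245, 0.3114]
tool_rot: [180.0, 0.1, -173.0]
contact_force: [1.2, -0.2, 0.2]
grip_width: 0.0414
```

>>> {"fn": "servo_tool", "kwargs": {
  "plan": [
    [0.01,0.045,0,0,0],
    [0.02,0.09,0,0,0],
    [0.03,0.135,0,0,0],
    [0.036,0.18,0,0,0],
    [0.036,0.198,-0.02,0,0]
  ]
}}

```text
t: 37.15
tool_pos: [0.6052, 0.1785, 0.2927]
tool_rot: [179.8, 0.3, -172.6]
contact_force: [0.2, 0.2, -0.8]
grip_width: 0.0415
```

```bash
python3 - <<'E'
from h import *
st()
snap('scene','b11',(310,120,450,280),4)
E
```

```text
{'t': 37.15, 'tool_pos': [0.6052, 0.1785, 0.2927], 'tool_rot': [179.8249, 0.3423, -172.6123], 'contact_force': [0.1702, 0.1696, -0.7932], 'wrist_torque': [0.056, 0.0335, -0.0032], 'grip_width': 0.0415, 'joint_pos': [-45.0122, 22.6586, 34.1944, 92.8525, -13.6273, 68.2994, 89.5068]}
```

View pics/b11.png

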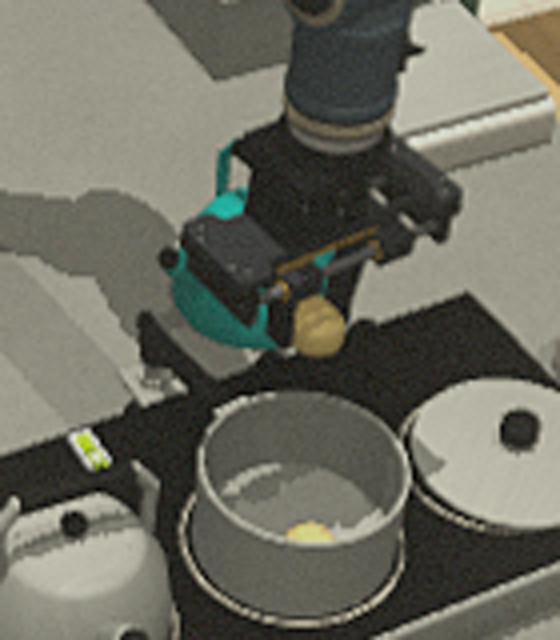

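>>> {"fn": "servo_tool", "kwargs": {
  "plan": [
    [0,0,-0.045,0,0],
    [0,0,-0.09,0,0],
    [0,0,-0.135,0,0],
    [0,0,-0.158,0,0],
    [0,0,-0.163,0,0]
  ]
}}

```text
t: 37.7
tool_pos: [0.6014, 0.1705, 0.125]
tool_rot: [-179.9, -0.3, -173.1]
contact_force: [0.2, 0.3, -0.1]
grip_width: 0.0414
```

>>> {"fn": "servo_tool", "kwargs": {
  "plan": [
    [0,0,0,0,0],
    [0,0,0,0,0.6],
    [0,0,0,0,0.65],
    [0,0,0,0,0.65],
    [0,0,0.03,0,0.65]
  ]
}}

```text
t: 38.2
tool_pos: [0.6015, 0.1717, 0.1565]
tool_rot: [-179.9, -0.3, -173.0]
contact_force: [0.5, -0.5, -0.3]
grip_width: 0.0559
```

>>> {"fn": "servo_tool", "kwargs": {
  "plan": [
    [0,0,0.045,0,0.7],
    [0,0,0.09,0,0.7],
    [0,0.02,0.125,0,0.7],
    [0.005,0.06,0.125,0,0.7],
    [0.01,0.1,0.125,0,0.7]
  ]
}}

```text
t: 38.7
tool_pos: [0.6149, 0.2723, 0.2871]
tool_rot: [179.9, 0.3, -173.1]
contact_force: [0.3, 1.4, -0.5]
grip_width: 0.0614
```

>>> {"fn": "servo_tool", "kwargs": {
  "plan": [
    [0.005,0.045,0,0,0.7],
    [0.01,0.09,0,0,0.7],
    [0.013,0.1,0,0,0.7]
  ]
}}

```text
t: 39.0
tool_pos: [0.6247, 0.3799, 0.2833]
tool_rot: [179.8, 0.0, -172.5]
contact_force: [-1.1, 0.9, -0.1]
grip_width: 0.061
```

```bash
python3 - <<'E'
from h import *
st()
snap('scene','b12',(310,120,490,280),4)
snap('top','b12t',(130,140,380,290),3)
E
```

```text
{'t': 39.0, 'tool_pos': [0.6247, 0.3799, 0.2833], 'tool_rot': [179.7761, 0.0456, -172.49], 'contact_force': [-1.0874, 0.95, -0.1039], 'wrist_torque': [0.0677, 0.0506, 0.0082], 'grip_width': 0.061, 'joint_pos': [-53.5332, 33.1951, 31.3171, 78.0543, -17.4825, 73.3796, 76.0721]}
```

View pics/b12.png

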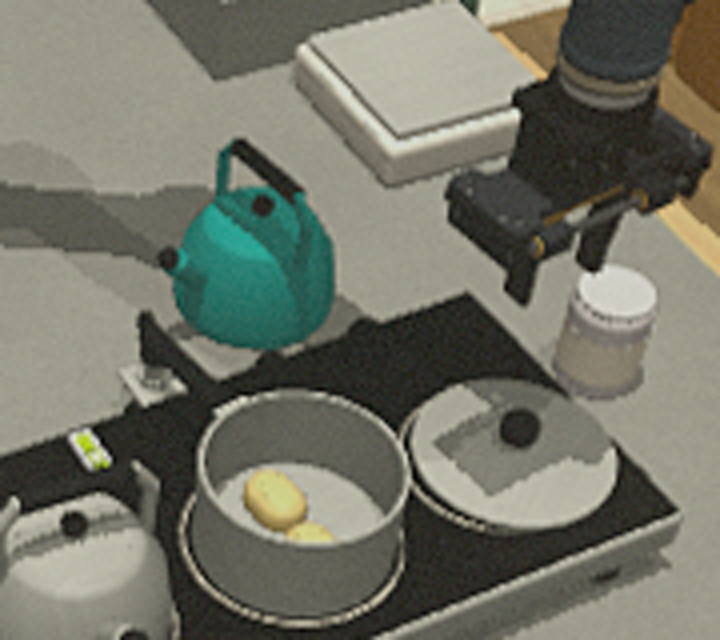

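View pics/b12t.png

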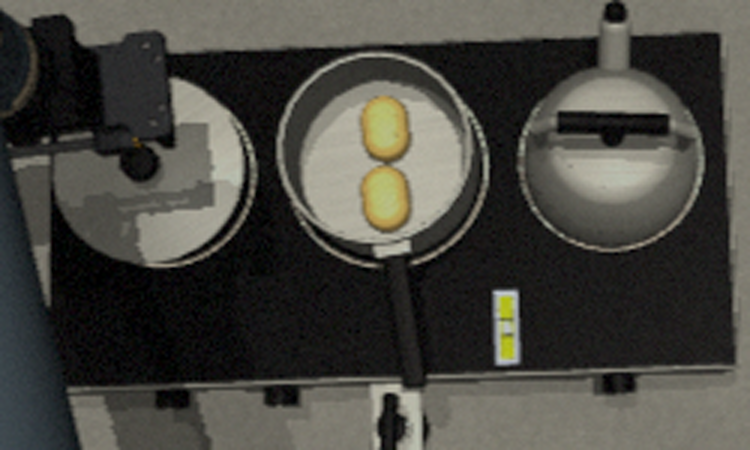

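>>> {"fn": "servo_tool", "kwargs": {
  "plan": [
    [0,0,-0.03,0,0.6],
    [0,0,-0.06,0,0.6],
    [0,0,-0.09,0,0.6],
    [0,0,-0.09,0,0.6]
  ]
}}

```text
t: 39.5
tool_pos: [0.6248, 0.3682, 0.1898]
tool_rot: [-179.7, -0.4, -173.2]
contact_force: [0.1, -0.8, -0.7]
grip_width: 0.0529
```

```bash
python3 - <<'E'
from h import *
print(px2w('top',130+139/3,140+162/3,.118))
st()
snap('scene','g1',(390,140,490,260),5)
E
```

```text
[0.63107496 0.37709051 0.118     ]
{'t': 39.5, 'tool_pos': [0.6248, 0.3682, 0.1898], 'tool_rot': [-179.7386, -0.3716, -173.2065], 'contact_force': [0.0638, -0.8362, -0.702], 'wrist_torque': [0.0118, 0.0239, 0.0637], 'grip_width': 0.0529, 'joint_pos': [-52.5488, 36.8676, 30.0231, 84.5809, -19.3493, 64.2126, 77.8817]}
```

View pics/g1.png

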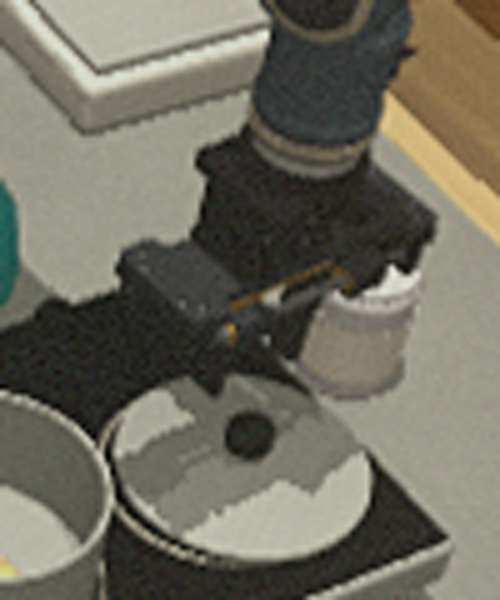

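>>> {"fn": "servo_tool", "kwargs": {
  "plan": [
    [0.004,0.006,-0.02,0,0.6],
    [0.004,0.006,-0.03,0,0.6],
    [0.004,0.006,-0.03,0,0.6],
    [0.004,0.006,-0.03,0,0.6]
  ]
}}

```text
t: 39.95
tool_pos: [0.631, 0.3777, 0.1639]
tool_rot: [-180.0, 0.1, -173.0]
contact_force: [0.5, 0.1, 0.8]
grip_width: 0.0524
```

>>> {"fn": "servo_tool", "kwargs": {
  "plan": [
    [-0.001,0,-0.02,0,0.6],
    [-0.001,0,-0.035,0,0.6],
    [-0.001,0,-0.039,0,0.6],
    [-0.001,0,-0.039,0,0.6]
  ]
}}

```text
t: 40.35
tool_pos: [0.6294, 0.3776, 0.1239]
tool_rot: [-179.9, -0.0, -173.0]
contact_force: [0.5, 0.2, -0.1]
grip_width: 0.0521
```

>>> {"fn": "servo_tool", "kwargs": {
  "plan": [
    [0,0,0,0,0],
    [0,0,0,0,0],
    [0,0,0,0,0],
    [0,0,0,0,0],
    [0,0,0,0,0]
  ],
  "newtons": 30
}}

```text
t: 40.85
tool_pos: [0.6301, 0.378, 0.1253]
tool_rot: [180.0, 0.1, -173.0]
contact_force: [-0.5, -1.2, 2.4]
grip_width: 0.0314
```

>>> {"fn": "servo_tool", "kwargs": {
  "plan": [
    [0,0,0.01,0,0],
    [0,0,0.05,0,0],
    [0,0,0.095,0,0],
    [0,0,0.128,0,0],
    [0,0,0.128,0,0]
  ]
}}

```text
t: 41.35
tool_pos: [0.6325, 0.3783, 0.2597]
tool_rot: [179.8, 0.6, -173.0]
contact_force: [0.4, 1.0, -2.0]
grip_width: 0.0315
```

```bash
python3 - <<'E'
from h import *
st()
snap('scene','g2',(310,120,490,280),4);snap('top','g2t',(130,140,380,290),3)
E
```

```text
{'t': 41.35, 'tool_pos': [0.6325, 0.3783, 0.2597], 'tool_rot': [179.7634, 0.6328, -173.0425], 'contact_force': [0.3829, 1.0456, -1.9856], 'wrist_torque': [0.0197, -0.0529, 0.047], 'grip_width': 0.0315, 'joint_pos': [-53.161, 34.4194, 31.2668, 79.2824, -18.1332, 70.5871, 76.4093]}
```

View pics/g2.png

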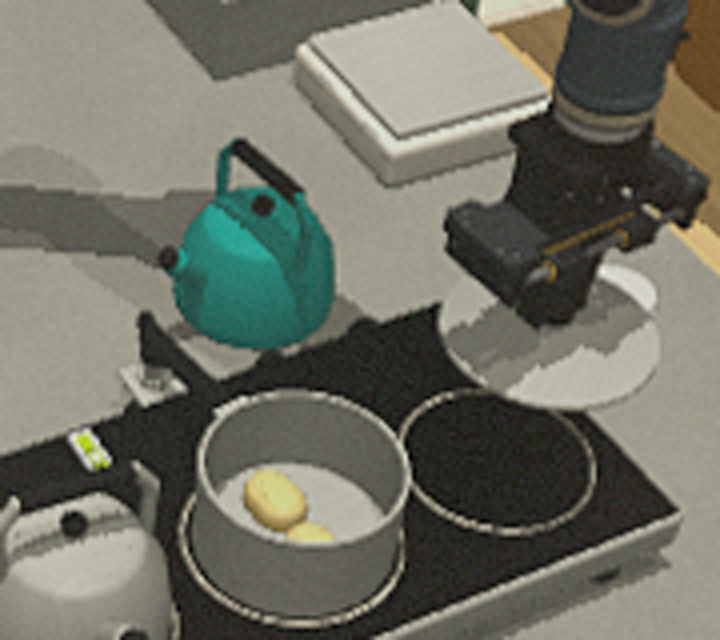

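View pics/g2t.png

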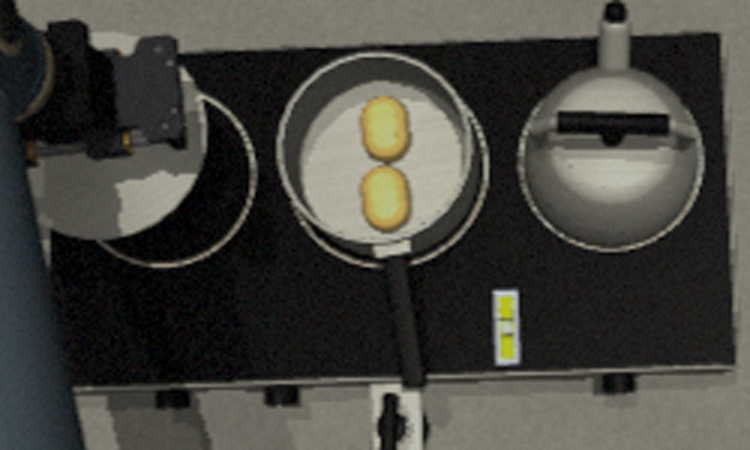

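>>> {"fn": "servo_tool", "kwargs": {
  "plan": [
    [0.001,-0.04,0,0,0],
    [0.002,-0.08,0,0,0],
    [0.003,-0.12,0,0,0],
    [0.004,-0.165,0,0,0],
    [0.005,-0.195,0,0,0]
  ]
}}

```text
t: 41.95
tool_pos: [0.6334, 0.1783, 0.2505]
tool_rot: [-179.8, -0.2, -173.2]
contact_force: [0.8, 0.1, -1.2]
grip_width: 0.0316
```

>>> {"fn": "servo_tool", "kwargs": {
  "plan": [
    [0,-0.01,0,0,0],
    [0,-0.01,-0.01,0,0],
    [0,-0.01,-0.02,0,0],
    [0,-0.01,-0.028,0,0],
    [0,-0.01,-0.028,0,0]
  ]
}}

```text
t: 42.45
tool_pos: [0.6333, 0.1749, 0.2219]
tool_rot: [-180.0, -0.2, -172.9]
contact_force: [-0.8, 0.5, -1.3]
grip_width: 0.0314
```

```bash
python3 - <<'E'
from h import *
st()
snap('scene','g3',(310,130,460,290),4);snap('top','g3t',(200,140,380,290),4)
E
```

```text
{'t': 42.45, 'tool_pos': [0.6333, 0.1749, 0.2219], 'tool_rot': [-179.9677, -0.1999, -172.853], 'contact_force': [-0.8289, 0.5398, -1.3437], 'wrist_torque': [0.0008, 0.0785, -0.0066], 'grip_width': 0.0314, 'joint_pos': [-41.5973, 28.9254, 32.5111, 93.5141, -16.9845, 62.7624, 92.7163]}
```

View pics/g3.png

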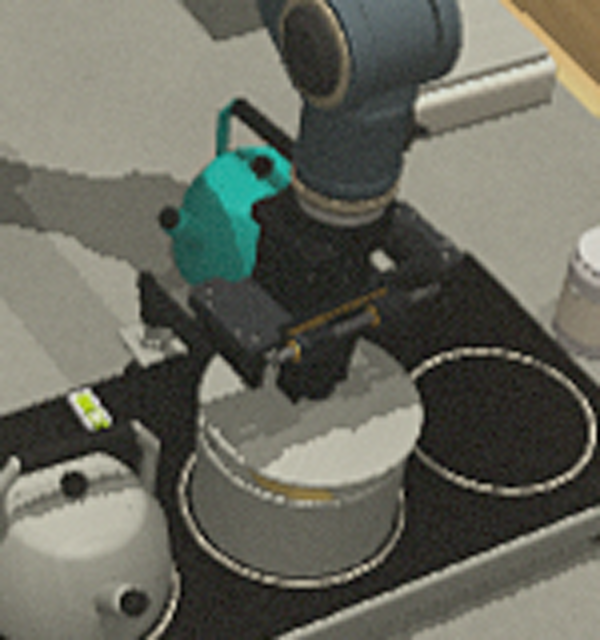

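>>> {"fn": "servo_tool", "kwargs": {
  "plan": [
    [0.001,-0.001,-0.004,0,0],
    [0.001,-0.001,-0.008,0,0],
    [0.001,-0.001,-0.011,0,0],
    [0.001,-0.001,-0.011,0,0]
  ]
}}

```text
t: 42.95
tool_pos: [0.6355, 0.1717, 0.2131]
tool_rot: [-180.0, 0.0, -173.0]
contact_force: [0.5, 0.2, -1.1]
grip_width: 0.0311
```

>>> {"fn": "servo_tool", "kwargs": {
  "plan": [
    [0,0,-0.003,0,0],
    [0,0,-0.006,0,0],
    [0,0,-0.009,0,0],
    [0,0,-0.009,0,0]
  ]
}}

```text
t: 43.35
tool_pos: [0.6355, 0.1718, 0.2041]
tool_rot: [-180.0, 0.0, -173.0]
contact_force: [-0.3, -0.1, -2.2]
grip_width: 0.0307
```

```bash
python3 - <<'E'
from h import *
st()
snap('scene','g4',(330,150,430,280),5)
E
```

```text
{'t': 43.35, 'tool_pos': [0.6355, 0.1718, 0.2041], 'tool_rot': [-179.9823, 0.0069, -173.0342], 'contact_force': [-0.3485, -0.0713, -2.2222], 'wrist_torque': [0.0251, 0.0432, 0.0347], 'grip_width': 0.0307, 'joint_pos': [-41.0187, 29.9168, 32.1585, 94.5038, -17.6979, 60.7183, 93.4044]}
```

View pics/g4.png

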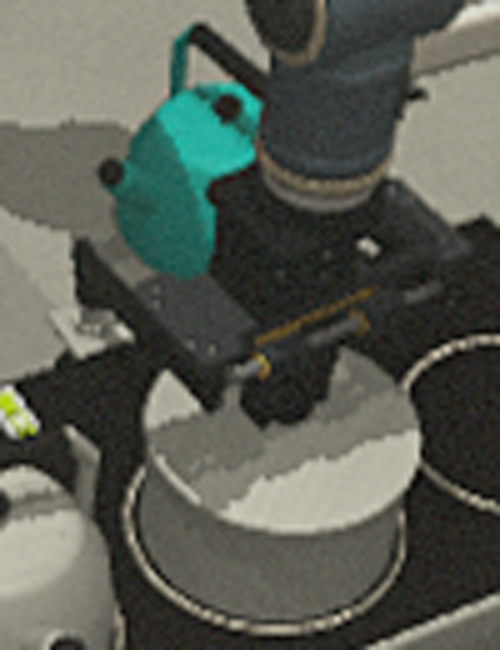

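>>> {"fn": "servo_tool", "kwargs": {
  "plan": [
    [0,0,-0.001,0,0],
    [0,0,-0.002,0,0],
    [0,0,-0.002,0,0]
  ]
}}

```text
t: 43.7
tool_pos: [0.636, 0.1718, 0.2038]
tool_rot: [180.0, 0.1, -173.0]
contact_force: [-2.1, -0.5, 4.9]
grip_width: 0.0314
```

>>> {"fn": "servo_tool", "kwargs": {
  "plan": [
    [0,0,0,0,0.3],
    [0,0,0,0,0.5],
    [0,0,0,0,0.6],
    [0,0,0.03,0,0.7],
    [0,0,0.075,0,0.7]
  ]
}}

```text
t: 44.2
tool_pos: [0.6342, 0.1719, 0.2752]
tool_rot: [-179.9, -0.3, -173.0]
contact_force: [0.1, 0.1, 0.1]
grip_width: 0.0549
```

>>> {"fn": "servo_tool", "kwargs": {
  "plan": [
    [-0.02,0.03,0.03,0,0.7],
    [-0.04,0.07,0.04,0,0.7],
    [-0.06,0.11,0.04,0,0.7],
    [-0.08,0.15,0.04,0,0.7],
    [-0.1,0.19,0.04,0,0.7]
  ]
}}

```text
t: 44.7
tool_pos: [0.5349, 0.3634, 0.3177]
tool_rot: [180.0, 0.1, -173.0]
contact_force: [0.3, 0.3, 0.4]
grip_width: 0.0608
```

>>> {"fn": "servo_tool", "kwargs": {
  "plan": [
    [-0.03,0.035,0,0,0.7],
    [-0.06,0.07,0,0,0.7],
    [-0.09,0.105,0,0,0.7],
    [-0.12,0.14,0,0,0.7],
    [-0.12,0.14,0,0,0.7]
  ]
}}

```text
t: 45.2
tool_pos: [0.4085, 0.5093, 0.3164]
tool_rot: [179.8, -0.2, -172.3]
contact_force: [0.1, -0.0, -1.3]
grip_width: 0.0608
```

```bash
python3 - <<'E'
from h import *
st()
I=np.mean([ctrl.read_camera('top').astype(float) for _ in range(10)],0); print('level',off(I))
cv2.imwrite('pics/raw_f1t.png',I[...,::-1].astype(np.uint8))
S=np.mean([ctrl.read_camera('scene').astype(float) for _ in range(4)],0); cv2.imwrite('pics/raw_f1.png',S[...,::-1].astype(np.uint8))
B=(.6344,.1728);R=(.642,-.0221)
overlay('f1','scene',[(*B,.073,.080,(0,255,0)),(*R,.073,.076,(0,255,0)),(*B,.158,.083,(255,255,0))],(290,190,430,310),5,'f1')
B=(.6355,.1743);R=(.6438,-.0206)
overlay('f1t','top',[(*B,.158,.083,(255,255,0)),(*R,.073,.076,(0,255,0)),(*B,.073,.080,(0,255,0))],(200,140,390,280),4,'f1t')
cv2.imwrite('pics/f1full.png',cv2.imread('pics/raw_f1.png'))
E
```

```text
{'t': 45.2, 'tool_pos': [0.4085, 0.5093, 0.3164], 'tool_rot': [179.8241, -0.1581, -172.2658], 'contact_force': [0.0796, -0.0244, -1.2998], 'wrist_torque': [0.0631, 0.0311, -0.0262], 'grip_width': 0.0608, 'joint_pos': [-75.1074, 23.433, 28.8187, 87.396, -11.8652, 72.1796, 53.0915]}
level (np.float64(-0.02843119192169752), np.float64(-0.07003372347015002))
```

View pics/f1.png

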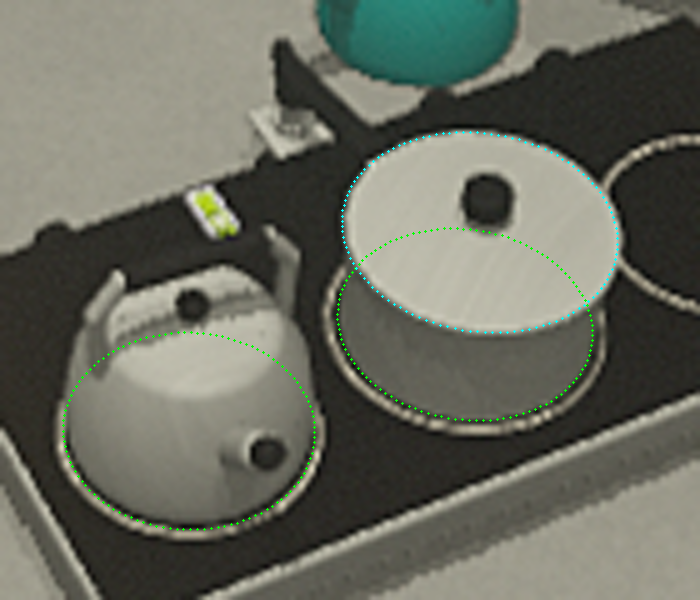

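View pics/f1t.png

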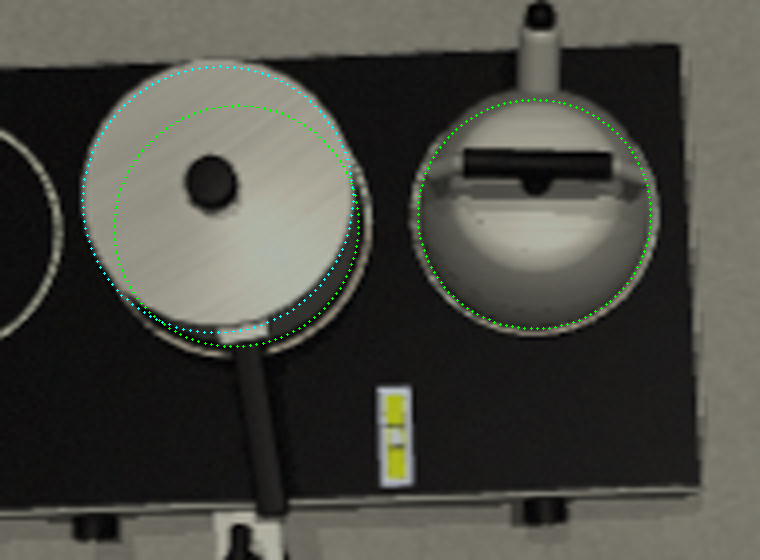

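View pics/f1full.png

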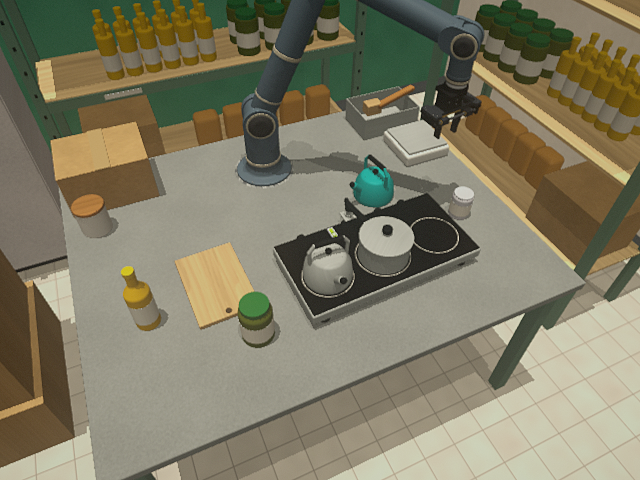

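```bash
python3 -c "
from h import *
print(ctrl.job_done())"
```

```text
the job is handed in; nothing more can be done
None
```

The job is done and handed in at about 46 s. The hob was levelled first, then the kettle went to the right ring and the saucepan to the big ring. Both potato halves went into the pan and the lid went back on.

- **Level:** the bubble sits about 0.03 px from midway between the lines, roughly 0.0003 rad. A second estimate from the tube's frame gave 0.07 px, about 0.0005 rad.
- **Centring:** circles drawn on both cameras' pictures put the kettle and pan within about 2 mm of their ring centres. The two cameras disagree with each other by about 2 mm. The first pan placement was about 4 mm off to the left, and I slid it right before letting go.
- **Never lifted:** I saw no sign of lifting. Both vessels were slid by their handles with about 5–13 N of downward force on the gripper, and the tool height did not change during the slides.
- **Potatoes:** only two halves were ever there. The board is empty now, and both were seen lying on the pan floor before the lid went on.
- **Lid:** it met the rim about 1 mm above its original grip height, which fits the slightly different hold on the knob. In the scene camera its outline matches a lid seated squarely on the pan; in the top view its far edge is about 1 px (2 mm) out, as it was before I took it off.
- **Other things:** the turquoise kettle and the groceries look untouched. The arm is parked clear of everything.

The first two grips on the T-handle caught its hub instead of the bar, so I raised the gripper and took it again before turning.

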